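# Run a batch of bracelets through the vibratory finisher

## Task

Lay all the cuff bracelets flat in the white tray, carry the tray level by its orange handle and set it down on the bed of the vibratory finisher, then swing the speed lever to the red pointer and leave it there for at least three seconds. After that swing the lever fully back to its stop, and carry the tray with the bracelets level back to the middle of its blue mat. Do not disturb the other things on the bench.

Things in the scene. Friction and masses are not known exactly. Their poses are not given: they have to be found in the camera images.
- cuff1: brass cuff bracelet, a rigid C-shaped band lying flat on the brown pad (3 thick): 28 high, 52 wide over its two flat parallel sides (20 long, faces at own y = +-26), 66 long (own x -36 to +30), band 8 thick, round end at own -x, opening at own +x, 70 to 120 g. Origin: on its underside, midway between the flat sides; own z up. May be absent
- cuff2: copper cuff bracelet, a rigid C-shaped band lying flat on the brown pad (3 thick): 28 high, 52 wide over its two flat parallel sides (20 long, faces at own y = +-26), 66 long (own x -36 to +30), band 8 thick, round end at own -x, opening at own +x, 70 to 120 g. Origin: on its underside, midway between the flat sides; own z up. May be absent
- cuff3: brass cuff bracelet, a rigid C-shaped band lying flat on the brown pad (3 thick): 28 high, 52 wide over its two flat parallel sides (20 long, faces at own y = +-26), 66 long (own x -36 to +30), band 8 thick, round end at own -x, opening at own +x, 70 to 120 g. Origin: on its underside, midway between the flat sides; own z up. May be absent
- cuff4: steel-grey cuff bracelet, a rigid C-shaped band lying flat on the brown pad (3 thick): 28 high, 52 wide over its two flat parallel sides (20 long, faces at own y = +-26), 66 long (own x -36 to +30), band 8 thick, round end at own -x, opening at own +x, 70 to 120 g. Origin: on its underside, midway between the flat sides; own z up. May be absent
- tray: white open tray, 192 (own x) by 200 (own y), walls 28 high, walls and floor 4 thick, 0.3 kg; a 6 thick divider along own y parts it into two 89 x 192 halves, two bracelets each. Over the divider's middle an orange flat handle, 12 thick (own x), 90 long (own y), from 26 to 68 above the underside. Origin: centre of the underside, own z up. Starts empty on the blue mat
- mat: blue square mat, 260 x 260, 3 thick, fixed to the bench: the tray's place. Origin: centre of its underside
- finisher: grey vibratory finisher, fixed: a 225 x 233 base with a black rubber bed on top, and on its own +y side a white console (165 x 165, top 55 above the bench) with the speed lever. Origin: centre of the base's underside. It does not really shake
- bed (a point): centre of the finisher's rubber bed, on its surface, 45 above the bench; axes as the finisher's. The bed is 214 (own x) by 222 (own y) inside steel lips that stand 8 above it, so the tray, its axes along the bed's (either way round), goes in between them with 11 to spare on every side
- lever_hinge (a point): centre of the lever's upright hinge axis, 75 above the bench, above the console at (90, 155) from the finisher's origin; axes as the finisher's
- lever (a joint): angle of the speed lever (rad), which swings level about an upright axis: 0 at its stop, where it points to the finisher's own -x, growing clockwise seen from above (towards own +y) to 1.75. It stays where it is left; moving it takes about 1.5 N at the knob
- lever_knob (a point): the lever's upright round black knob, 20 thick, from 78 to 134 above the bench, 85 from the hinge axis. The point is on the knob's axis, 120 above the bench; its x axis lies along the lever and points from knob to hinge
- mark (a joint): angle of the red pointer about the same hinge axis (rad), same zero and direction as the lever: the lever is at the pointer when both read the same. Between 0.7 and 1.5; it cannot be touched
- pointer (a point): outer end of the red pointer on the console, 114 from the hinge axis, 69 above the bench; x axis towards the hinge. A thin red line runs from it to the hinge
- bench_block: bystander: dark steel block 100 x 100 x 22; origin centre of its underside
- jar: bystander: closed jar, 60 across, 50 high; origin centre of its underside
- hammer: bystander: hammer lying on the bench, 220 long; origin under its middle
Things that resemble listed ones, but are neither listed nor needed, are in the scene too. Of the things like the cuff4, leave any that is purple; of the rest the larger one is meant.

How it is judged:
On the way, in this order (a step that is already met when the one before it is completed fails the run):
1. all the bracelets lie in the tray, the tray still down on the bench (x of cuff1 in the frame of tray between -0.094 and 0.094 m and y of cuff1 in the frame of tray between -0.098 and 0.098 m and z of cuff1 in the frame of tray between -0.002 and 0.03 m and x of cuff2 in the frame of tray between -0.094 and 0.094 m and y of cuff2 in the frame of tray between -0.098 and 0.098 m and z of cuff2 in the frame of tray between -0.002 and 0.03 m and x of cuff3 in the frame of tray between -0.094 and 0.094 m and y of cuff3 in the frame of tray between -0.098 and 0.098 m and z of cuff3 in the frame of tray between -0.002 and 0.03 m and x of cuff4 in the frame of tray between -0.094 and 0.094 m and y of cuff4 in the frame of tray between -0.098 and 0.098 m and z of cuff4 in the frame of tray between -0.002 and 0.03 m and height (world z) of tray below 0.02 m), for 0.2 s.
2. the tray with the bracelets stands flat on the finisher's bed (x of cuff1 in the frame of tray between -0.094 and 0.094 m and y of cuff1 in the frame of tray between -0.098 and 0.098 m and z of cuff1 in the frame of tray between -0.002 and 0.03 m and x of cuff2 in the frame of tray between -0.094 and 0.094 m and y of cuff2 in the frame of tray between -0.098 and 0.098 m and z of cuff2 in the frame of tray between -0.002 and 0.03 m and x of cuff3 in the frame of tray between -0.094 and 0.094 m and y of cuff3 in the frame of tray between -0.098 and 0.098 m and z of cuff3 in the frame of tray between -0.002 and 0.03 m and x of cuff4 in the frame of tray between -0.094 and 0.094 m and y of cuff4 in the frame of tray between -0.098 and 0.098 m and z of cuff4 in the frame of tray between -0.002 and 0.03 m and distance between tray and bed below 0.022 m and angle between tray's own z axis and vertical below 0.05 rad), for 0.3 s.
3. the speed lever stays at the red pointer (within 0.08 rad) for 2.8 s, the tray on the bed (all of step 2 and angle between the x axis of lever_knob and the x axis of pointer, either way round below 0.08 rad), for 2.8 s.
4. the lever is back at its stop (within 0.06 rad), the tray still on the bed (all of step 2 and value of joint lever below 0.06 rad), for 0.2 s.
At the end, for the whole second after the job is handed in: Every bracelet lies in the tray (its underside less than 30 mm above the tray's), the tray stands flat and still on the blue mat, its centre within 50 mm of the mat's, and the lever is within 0.06 rad of its stop (x of cuff1 in the frame of tray between -0.094 and 0.094 m and y of cuff1 in the frame of tray between -0.098 and 0.098 m and z of cuff1 in the frame of tray between -0.002 and 0.03 m and x of cuff2 in the frame of tray between -0.094 and 0.094 m and y of cuff2 in the frame of tray between -0.098 and 0.098 m and z of cuff2 in the frame of tray between -0.002 and 0.03 m and x of cuff3 in the frame of tray between -0.094 and 0.094 m and y of cuff3 in the frame of tray between -0.098 and 0.098 m and z of cuff3 in the frame of tray between -0.002 and 0.03 m and x of cuff4 in the frame of tray between -0.094 and 0.094 m and y of cuff4 in the frame of tray between -0.098 and 0.098 m and z of cuff4 in the frame of tray between -0.002 and 0.03 m and horizontal distance between tray and mat below 0.05 m and height (world z) of tray below 0.01 m and angle between tray's own z axis and vertical below 0.05 rad and linear speed of tray below 0.02 m/s and value of joint lever below 0.06 rad); the robot touches nothing.
It fails at once if the tray is tipped by more than 0.3 rad (angle between tray's own z axis and vertical above 0.3 rad).
It fails at once if a bystander is moved by more than 30 mm (distance of any of bench_block, jar, hammer from where it was at the start of the episode above 0.03 m).
Of cuff1, cuff2, cuff3, cuff4 only 2 to 4 are there at a start; the rules pass over those that are not, and their reading is None.
At some moment in a run one of cuff1, cuff2, cuff3, cuff4 may be knocked a few centimetres aside while the robot is not near it.
It also fails if it takes over 208 s, if anything falls off the work surface, if the arm or the gripper's body presses on something with over 40 N, if the wrist force passes 120 N, or if a joint passes its speed limit or range.

## Robot

A 7-joint arm with a two-finger parallel gripper is mounted at the origin on the work surface. World frame = base frame: x ahead of the robot, y to its left, z up, the work surface at z = 0. Lengths are in m, angles in rad, forces in N, time in s.
With the tool pointing down it reaches from about 0.425 to 0.875 m from the base axis. Payload 9.9 kg.
Tool frame: the origin (TCP) lies on the mounting face of the last link; the fingertips stand 173 mm ahead of it and the grasp point (between the pads) lies 155 mm ahead of it; z points along the fingers, y is the line along which they close (so a half turn about z gives the same grasp; the last joint's range is limited). The gripper opens to 85 mm and grips with 20 to 120 N. Pads are 22 mm wide; open, the fingers measure 114 mm over their backs; the gripper's body (76 mm by 85 mm) begins 54 mm behind the grasp point. The pads swing forward as they close: fully open they stand 13 mm farther back than shut.
Start: joints at [1.05, 0.576, 0.025, 1.437, -0.015, 1.129, -0.057], TCP at [0.286, -0.612, 0.405] pointing down, gripper open.
Joint ranges: [-2.76, 2.76], [-0.34, 2.15], [-1.52, 1.57], [0.19, 2.46], [-1.09, 4.23], [0.17, 1.99], [-2.82, 2.82]. Speed limits (rad/s): [2.22, 2.22, 3.01, 3.01, 3.14, 3.14, 3.14].

## Interface

Orientations are given as a unit quaternion [x, y, z, w].
In Python, from plant import env gives the robot as it stands.
- The arm moves only by the tool send_rows, never from a script. Its arguments are lists of equal length, an entry for each row: "slide": the shift along the tool's x, y, z scaled (see below), a list of three; "delta_rot": the turn, a rotation vector about the tool's x, y, z scaled (see below), a list of three; "jaw": the closure, from -1 (fully open) to 1 (shut). A call has 1 to 20 rows; each row is the pose to reach, as a shift and turn from the pose commanded when the call began, along the tool's axes at that moment; what a row does not reach only later rows make up. The controller multiplies each number of a shift by 0.5 m and each number of a turn by 90 degrees. A row lasts 1/8 s, in which the tool goes at most 62.5 mm and 10.7 degrees, less where a joint would pass 70% of its speed; a pose out of reach is approached as far as the arm can. A call with a number of a shift or a turn outside -1 to 1 is refused whole. A call with a gripper value outside its range is refused whole. The fingers move at their own pace and stop on an object; "squeeze" is the grip in N (left out, the last holds). Time passes only in rows, so rows that repeat a pose let the fingers close. It gives the time, the measured TCP pose, the force, the opening and the grip force at its end, in the units of the state.
- env.read_state(): the state, without advancing time (a new reading comes with each control period).
- env.camera(name): name is "scene" or "top" or "wrist"; returns a dict with "img" (420x560x3 uint8, blue, green, red), "K" (3x3 intrinsics, pixels), "k1" (the pictures are not rectified: a ray, as slopes to the right and down, at radius r is drawn at 1 + k1 r^2 times it, then the intrinsics apply), "extrinsics" (4x4, takes a point from world to camera coordinates). Camera axes: x right, y down, z forward; pixel columns grow to the right and rows downward; lengths in m; the calibration is good to about 2 mm. A picture is of the moment at which its call begins. There is no depth.
- env.hand_in(): hands the job in; it is judged then, once.
The state is a dict: "t": time; "qpos": joint angles; "qd": joint speeds; "effort": joint torques, N m; "ee_pos": TCP position; "ee_rot": TCP orientation; "wrist_force": force on the tool from outside, world axes, zero at the start; "torque": the same for the moment, N m; "width": opening from 0.0 (shut) to 1.0 (fully open); "grasp_force": force on a finger pad.
Only numpy, scipy, OpenCV 4.12 (cv2) and the standard library are available. Lean on these libraries where they do the work, as an engineer would, in place of code of your own. Each camera call takes 0.05 s, during which the arm holds its last target. There are 200 camera calls.

## Working session

There is one attempt and no reset: what is moved stays moved. The work goes in short steps, Python scripts to look and compute and a tool call to move; the robot and the scene stay as the last step left them, time stands still between calls to the robot, and variables do not carry over. Pictures are saved under pics/ and viewed, at most 14 in all, crops included, and the job is handed in when it is done.

Besides the shell and the picture viewer there is one more tool, called after "Request:" as name(argument=value, ...) on one line, values as JSON. send_rows: Moves the arm, as the interface text tells. Its arguments: {"type":"object","properties":{"slide":{"type":"array"},"delta_rot":{"type":"array"},"jaw":{"type":"array"},"squeeze":{"type":"number"}},"required":["slide","delta_rot","jaw"]}

```bash
ls; mkdir -p pics
python3 - <<'E'
from plant import env
import cv2
s=env.read_state();print({k:s[k] for k in('t','ee_pos','ee_rot','width','wrist_force')})
for n in('scene','top'):
    c=env.camera(n);cv2.imwrite(f'pics/{n}0.png',cv2.resize(c['img'],(784,588),interpolation=cv2.INTER_CUBIC));print(n,c['K'],c['k1'],c['extrinsics'])
E
```

```text
pics
{'t': 0.0, 'ee_pos': array([ 0.28551235, -0.61147148,  0.40386705]), 'ee_rot': array([ 9.76235588e-01,  2.16710511e-01, -2.03109292e-04, -7.68477265e-04]), 'width': 0.9977274236865615, 'wrist_force': array([ 0.10823995, -0.3516284 , -0.25780307])}
scene [[476.18854608   0.         278.12629241]
 [  0.         476.18854608 203.36943577]
 [  0.           0.           1.        ]] -0.14465813338416794 [[ 0.06997867  0.99748386  0.01135523 -0.04197885]
 [ 0.82988093 -0.05189646 -0.55552173 -0.45100745]
 [-0.55353466  0.04829816 -0.83142448  1.5476483 ]
 [ 0.          0.          0.          1.        ]]
top [[523.0479972    0.         280.78800679]
 [  0.         523.0479972  206.44310811]
 [  0.           0.           1.        ]] -0.1313185679491105 [[ 0.0028716  -0.99998011 -0.00561589  0.00509725]
 [-0.9900907  -0.00205464 -0.1404143   0.61646646]
 [ 0.14039997  0.00596345 -0.99007691  1.35940564]
 [ 0.          0.          0.          1.        ]]
```

View pics/scene0.png

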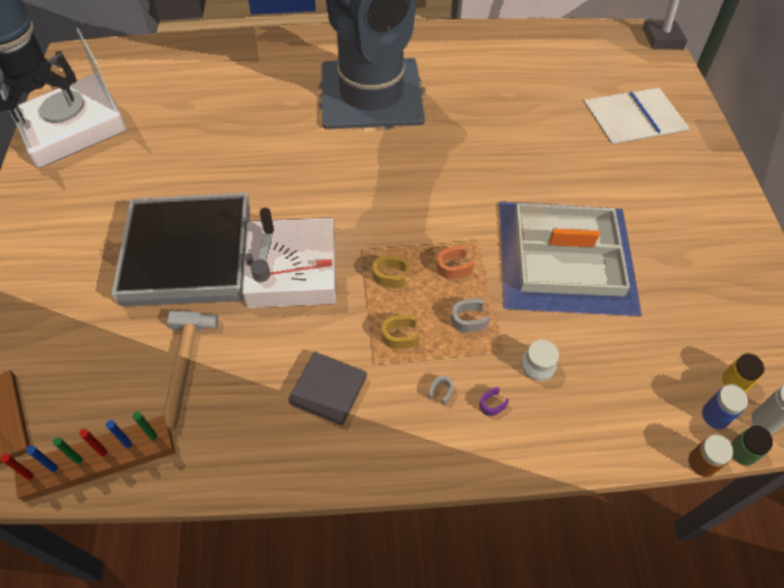

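View pics/top0.png

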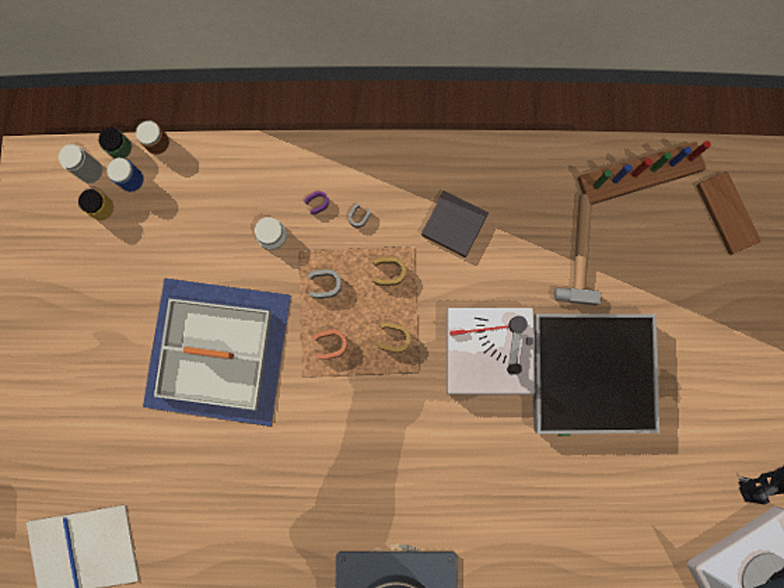

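The pictures show four cuffs on the pad. In the top view the brass ones are at (390,271) and (395,337), the copper one at (331,345) and the large grey one at (323,283). The tray is at (212,353), the finisher bed at (597,373), the hinge at (518,325), the knob at (514,368) and the red pointer tip at (453,333).

The cuff4 candidates in the top view are:
- large grey, (323,283)
- small grey, (359,214)
- purple, (317,202)

The large grey one fits: it is not purple and is the larger of the rest. I'll confirm in a crop.

```bash
cat > h.py <<'E'
import numpy as np, cv2
from scipy.optimize import least_squares
from scipy.spatial.transform import Rotation as R
from plant import env
def ray(c,uv):
    # undistort: drawn = s*(1+k1 r^2)
    d=np.array([c['k1'],0,0,0,0.])
    p=cv2.undistortPoints(np.array([[uv]],float),c['K'],d)[0,0]
    E=c['extrinsics'];o=-E[:3,:3].T@E[:3,3];v=E[:3,:3].T@np.array([p[0],p[1],1]);return o,v/np.linalg.norm(v)
def onz(c,uv,z):
    o,v=ray(c,uv);return o+v*(z-o[2])/v[2]
def tri(a,b):
    (o1,v1),(o2,v2)=a,b
    A=np.c_[v1,-v2];t=np.linalg.lstsq(A,o2-o1,rcond=None)[0]
    p,q=o1+v1*t[0],o2+v2*t[1];return (p+q)/2,np.linalg.norm(p-q)
def proj(c,P):
    E=c['extrinsics'];P=np.atleast_2d(P).astype(float)
    return cv2.projectPoints(P,cv2.Rodrigues(E[:3,:3])[0],E[:3,3],c['K'],np.array([c['k1'],0,0,0,0.]))[0][:,0]
def crop(c,x0,y0,x1,y1,f,name):
    cv2.imwrite('pics/'+name,cv2.resize(c['img'][y0:y1,x0:x1],None,fx=f,fy=f,interpolation=cv2.INTER_CUBIC))
E
python3 - <<'E'
from h import *
import pickle
T=env.camera('top');S=env.camera('scene');pickle.dump((T,S),open('c0.pkl','wb'))
crop(T,200,130,310,275,4,'t1.png')
crop(T,95,190,215,310,4,'t2.png')
crop(T,305,200,485,325,4,'t3.png')
crop(S,80,130,250,220,4,'s3.png')
# combine to save views
a=[cv2.imread(f'pics/{n}.png') for n in('t1','t2')]
h=max(i.shape[0] for i in a);a=[cv2.copyMakeBorder(i,0,h-i.shape[0],0,0,cv2.BORDER_CONSTANT) for i in a]
m=cv2.hconcat(a)[:,:800];print(m.shape);cv2.imwrite('pics/m1.png',cv2.hconcat(a)[:, :])
E
```

```text
(580, 800, 3)
```

Run:
```python
from h import *
import pickle
T,S=pickle.load(open('c0.pkl','rb'))
def put(m,c,x0,y0,x1,y1,f,X,Y):
    i=cv2.resize(c['img'][y0:y1,x0:x1],None,fx=f,fy=f,interpolation=cv2.INTER_CUBIC);m[Y:Y+i.shape[0],X:X+i.shape[1]]=i
m=np.zeros((580,800,3),np.uint8);put(m,T,200,130,310,275,4,0,0);put(m,T,95,190,215,310,3,440,0);put(m,S,350,135,470,208,3,440,361);cv2.imwrite('pics/m1.png',m)
m=np.zeros((600,800,3),np.uint8);put(m,T,310,210,480,315,4.7,0,0) if 0 else put(m,T,310,210,480,315,3,0,0);put(m,S,250,165,360,265,2.6,512,0);put(m,S,80,130,250,220,3,0,320);put(m,S,520-260,165,360,265,2.8,511,320);cv2.imwrite('pics/m2.png',m)
```

```text
(no output)
```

View pics/m1.png

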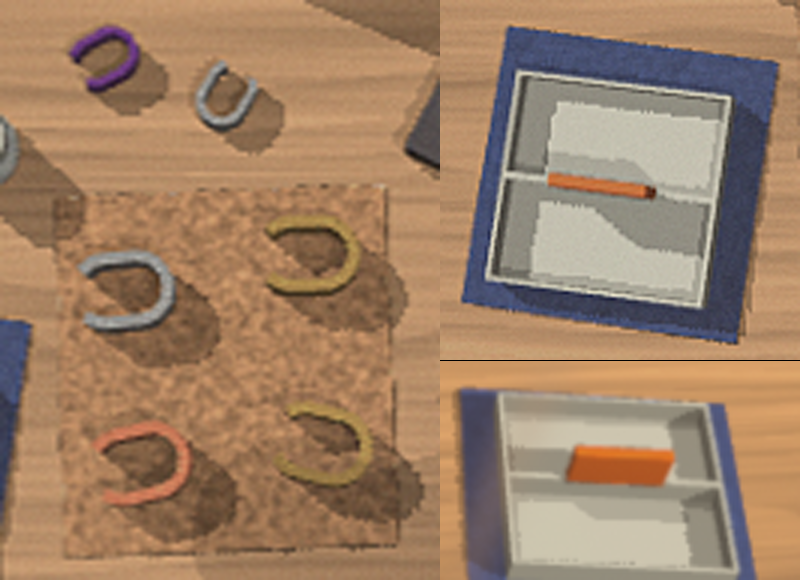

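View pics/m2.png

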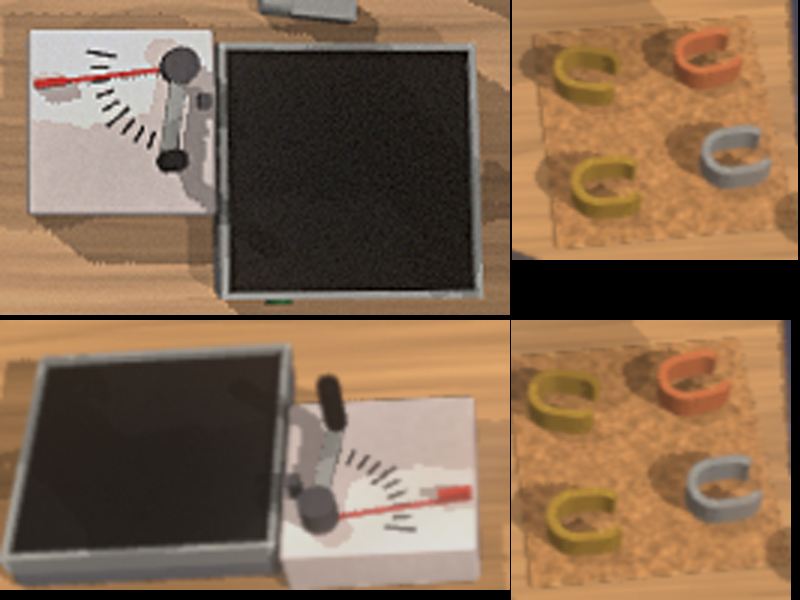

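Crop m1 confirms cuff4: the large grey one on the pad at crop (130,290). The small grey at (226,95) and purple at (105,55) are the decoys. It also shows the brass cuffs at (315,255) and (330,445), the copper at (145,465), and the tray's wall corners and handle. Crop m2 shows the bed's lips, the hinge at (180,66), the knob at (173,160) and the pointer tip at (36,85).

```bash
cat > fit.py <<'E'
from h import *
from scipy.optimize import minimize
def outline():
    a=np.linspace(np.pi/2,3*np.pi/2,25);o=[(-10+26*np.cos(t),26*np.sin(t)) for t in a];i=[(-10+18*np.cos(t),18*np.sin(t)) for t in a]
    e=np.arccos(20/26);b=np.linspace(-np.pi/2,-e+0.0,8);b=np.linspace(-np.pi/2,-np.arccos(20/26),8)
    oo=[(10+26*np.cos(t),26*np.sin(t)) for t in b]; oi=[(10+18*np.cos(t),18*np.sin(t)) for t in np.linspace(-np.pi/2,-0.55,8)]
    p=o+oo+oi[::-1]+i[::-1]+[(x,-y) for x,y in oi]+[(x,-y) for x,y in oo][::-1]
    return np.array(p)/1000
OUT=outline()
def sil(c,x,y,yaw,z,F=4,box=None):
    r=np.array([[np.cos(yaw),-np.sin(yaw)],[np.sin(yaw),np.cos(yaw)]]);P=OUT@r.T+[x,y]
    m=np.zeros(box[3:5],np.uint8)
    A=[proj(c,np.c_[P,np.full(len(P),h)]) for h in(z,z+.028)]
    q=[np.round(((a-[box[0],box[1]]+.5)*F)*16).astype(np.int32) for a in A]
    for k in q: cv2.fillPoly(m,[k],255,shift=4)
    n=len(P)
    for k in range(n):
        j=(k+1)%n;cv2.fillConvexPoly(m,np.array([q[0][k],q[0][j],q[1][j],q[1][k]]),255,shift=4)
    return m
def cmask(c,kind,box,F=4):
    x0,y0,w=box[0],box[1],box[2]
    i=cv2.resize(c['img'][y0:y0+w,x0:x0+w],None,fx=F,fy=F,interpolation=cv2.INTER_CUBIC)
    H,S,V=cv2.split(cv2.cvtColor(i,cv2.COLOR_BGR2HSV).astype(int))
    if kind=='brass': m=(H>=19)&(H<=32)&(S>110)
    elif kind=='copper': m=((H<=9)|(H>170))&(S>95)&(V>110)
    else: m=(S<60)&(V>70)
    return m.astype(np.uint8)*255
def fit(T,S,kind,g,z=None,dbg=None):
    g=np.array(g,float);dat=[]
    for c in(T,S):
        if c is None: continue
        u=proj(c,[g[0],g[1],.015])[0];w=64;x0,y0=(u-w/2).astype(int);box=(x0,y0,w,w*4,w*4)
        M=cmask(c,kind,box);n,L,st,ce=cv2.connectedComponentsWithStats(M)
        k=1+np.argmax(st[1:,4]);M=(L==k).astype(np.uint8)*255
        dat.append((c,box,cv2.GaussianBlur(M,(0,0),3).astype(float)/255))
        if dbg: cv2.imwrite(f'{dbg}{len(dat)}.png',M)
    def f(p):
        s=0
        for c,b,M in dat:
            m=cv2.GaussianBlur(sil(c,p[0],p[1],p[2],z if z is not None else p[3],4,b),(0,0),3)/255.;s+=((m-M)**2).sum()/M.sum()
        return s
    p0=np.r_[g[:3],[.003]] if z is None else g[:3]
    sc=np.diag([.006,.006,.2,.004][:len(p0)])
    for _ in range(2):
        r=minimize(f,p0,method='Nelder-Mead',options=dict(initial_simplex=np.vstack([p0,p0+sc]),xatol=1e-4,fatol=1e-5));p0=r.x
    return r.x,r.fun
E
cat > m.py <<'E'
from fit import *
import pickle
T,S=pickle.load(open('c0.pkl','rb'))
C=lambda X,Y,x0,y0,f,ox=0,oy=0:(x0+(X-ox+.5)/f-.5,y0+(Y-oy+.5)/f-.5)
for n,k,t,b in[('bU','brass',(268,257),(360,256)),('cu','copper',(100,470),(190,460)),('bL','brass',(285,438),(371,447)),('st','grey',(83,296),(175,288))]:
    a=onz(T,C(*t,200,130,4),.031);d=onz(T,C(*b,200,130,4),.031);yaw=np.arctan2(*(a-d)[[1,0]]);g=[*(d+(a-d)*36/66)[:2],yaw]
    r,f=fit(T,S,k,g);print(n,np.round(g,3),np.round(r,4),round(f,3))
t=lambda X,Y:C(X,Y,95,190,3,440,0); s=lambda X,Y:C(X,Y,350,135,3,440,361)
print('tray',[np.round(onz(T,t(*p),.031),4) for p in[(516,70),(731,97),(702,307),(486,279)]])
print('tri corners',[ (np.round(v,4),round(e,4)) for v,e in[tri(ray(T,t(702,307)),ray(S,s(500,393))),tri(ray(T,t(486,279)),ray(S,s(722,405)))]])
print('handle',[np.round(onz(T,t(*p),.071),4) for p in[(548,179),(655,192)]],[(np.round(v,4),round(e,4)) for v,e in[tri(ray(T,t(655,189)),ray(S,s(575,448))),tri(ray(T,t(548,176)),ray(S,s(672,451)))]])
print('mat',np.mean([onz(T,t(*p),.003) for p in[(508,27),(777,62),(739,343),(462,302)]],0))
t=lambda X,Y:C(X,Y,310,210,3); s=lambda X,Y:C(X,Y,80,130,3,0,320)
print('bed',[np.round(onz(T,t(*p),.053),4) for p in[(219,44),(477,46),(482,298),(219,298)]])
print('bed tri BL,BR', [(np.round(v,4),round(e,4)) for v,e in[tri(ray(T,t(219,298)),ray(S,s(290,347))),tri(ray(T,t(482,298)),ray(S,s(42,361))),tri(ray(T,t(219,44)),ray(S,s(276,545)))]])
print('knob',tri(ray(T,t(173,160)),ray(S,s(327,380))),'hinge',tri(ray(T,t(180,66)),ray(S,s(319,505))),'tip',tri(ray(T,t(36,85)),ray(S,s(471,493))), onz(T,t(36,85),.069))
E
python3 m.py
```

```text
bU [0.653 0.017 1.584] [0.6562 0.0187 1.5684 0.0076] 0.69Traceback (most recent call last):
  File "m.py", line 7, in <module>
    r,f=fit(T,S,k,g);print(n,np.round(g,3),np.round(r,4),round(f,3))
        ~~~^^^^^^^^^
  File "fit.py", line 34, in fit
    k=1+np.argmax(st[1:,4]);M=(L==k).astype(np.uint8)*255
        ~~~~~~~~~^^^^^^^^^^
    return _wrapfunc(a, 'argmax', axis=axis, out=out, **kwds)
    return bound(*args, **kwds)
ValueError: attempt to get argmax of an empty sequence
```

Run:
```python
import pickle,cv2,numpy as np
T,S=pickle.load(open('c0.pkl','rb'))
h=cv2.cvtColor(T['img'],cv2.COLOR_BGR2HSV)
for n,p in dict(bU=[(300,222),(310,290),(355,260),(285,225)],cu=[(130,432),(135,498),(186,465),(160,430)],bL=[(310,412),(320,480),(366,445)],st=[(120,258),(120,322),(170,290)],pad=[(230,350),(100,380),(230,480),(240,220)],shadow=[(315,255),(210,340),(140,465)]).items():
    print(n,[h[130+y//4,200+x//4].tolist() for x,y in p])
h=cv2.cvtColor(S['img'],cv2.COLOR_BGR2HSV)
for n,p in dict(bU=[(615,165),(610,210)],cu=[(680,55),(720,75)],bL=[(580,95),(560,75)],st=[(710,170),(750,180)],pad=[(650,140),(560,130)]).items():
    print('S',n,[h[165+int(y/2.6),250+int((x-512)/2.6)].tolist() for x,y in p])
```

```text
bU [[19, 138, 174], [19, 141, 146], [20, 135, 181], [19, 137, 177]]
cu [[9, 144, 197], [10, 140, 204], [9, 144, 204], [9, 142, 198]]
bL [[18, 150, 97], [19, 141, 143], [19, 137, 181]]
st [[26, 12, 153], [20, 10, 151], [23, 13, 155]]
pad [[13, 120, 185], [14, 124, 158], [12, 125, 110], [14, 121, 190]]
shadow [[14, 122, 121], [14, 126, 123], [14, 122, 132]]
S bU [[19, 173, 140], [19, 173, 137]]
S cu [[10, 167, 205], [10, 164, 166]]
S bL [[19, 168, 123], [19, 172, 178]]
S st [[13, 44, 93], [14, 44, 128]]
S pad [[14, 146, 184], [14, 145, 187]]
```

```bash
sed -i "s/m=(H>=19)&(H<=32)&(S>110)/m=(H>=17)\&(H<=32)\&(S>100)/; s/m=((H<=9)|(H>170))&(S>95)&(V>110)/m=(H<=11)\&(S>130)/; s/(S<60)&(V>70)/(S<75)\&(V>60)/" fit.py; sed -i 's/g);print(n/g,dbg="pics\/d_"+n);print(n/' m.py; python3 m.py
python3 - <<'E'
import cv2
cv2.imwrite('pics/masks.png',cv2.vconcat([cv2.hconcat([cv2.resize(cv2.imread(f'pics/d_{n}{i}.png'),(200,200)) for n in('bU','cu','bL','st')]) for i in(1,2)]))
E
```

```text
bU [0.653 0.017 1.584] [0.6561 0.0182 1.5877 0.0072] 0.089
cu [0.511 0.13  1.686] [0.5131 0.1314 1.8119 0.0078] 0.098
bL [0.527 0.007 1.469] [0.5265 0.0091 1.3215 0.0066] 0.07
st [0.628 0.142 1.66 ] [0.6312 0.1443 1.6907 0.0085] 0.157
tray [array([0.5992, 0.4474, 0.031 ]), array([0.5752, 0.2479, 0.031 ]), array([0.387 , 0.2698, 0.031 ]), array([0.4092, 0.4677, 0.031 ])]
tri corners [(array([0.3871, 0.2701, 0.0328]), np.float64(0.0013)), (array([0.4107, 0.4744, 0.0312]), np.float64(0.0133))]
handle [array([0.4976, 0.4016, 0.071 ]), array([0.487 , 0.3058, 0.071 ])] [(array([0.49  , 0.3077, 0.0771]), np.float64(0.0063)), (array([0.4994, 0.3977, 0.0792]), np.float64(0.0031))]
mat [0.49903064 0.35419536 0.003     ]
bed [array([ 0.5676, -0.2648,  0.053 ]), array([ 0.5657, -0.4995,  0.053 ]), array([ 0.342 , -0.4959,  0.053 ]), array([ 0.3448, -0.2606,  0.053 ])]
bed tri BL,BR [(array([ 0.3446, -0.263 ,  0.0492]), np.float64(0.0032)), (array([ 0.3417, -0.4984,  0.0467]), np.float64(0.0004)), (array([ 0.5674, -0.2641,  0.0546]), np.float64(0.0007))]
knob (array([ 0.4623554 , -0.21091332,  0.13706139]), np.float64(0.004823199432823872)) hinge (array([ 0.54566072, -0.22534727,  0.07787435]), np.float64(0.0001417539859687127)) tip (array([ 0.53031901, -0.1007619 ,  0.06246329]), np.float64(0.0005809649477352346)) [ 0.52978208 -0.10057915  0.069     ]
```

View pics/masks.png

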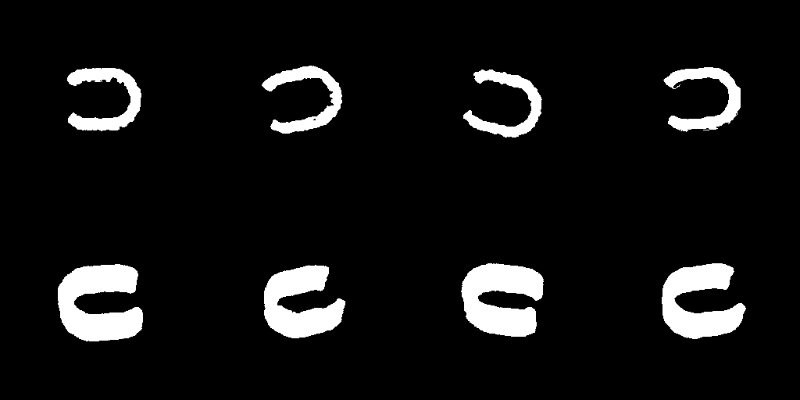

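All masks are clean and the fits agree. Tray centre is about (0.493,0.358) with yaw −6.6°, bed centre about (0.4545,−0.380) with yaw −0.8°, hinge (0.546,−0.2255) and pointer about 1.43 rad. The two-view heights match the text. Next I'll plan the moves.

```bash
cat > plan.py <<'E'
from h import *
# waypoint: x,y,z,psi(deg azimuth of tool y, tool down)
def plan(*wps):
    s=env.read_state();R0=R.from_quat(s['ee_rot']);p0=np.array(s['ee_pos']);pp=p0
    y=R0.as_matrix()[:,1];ps=np.degrees(np.arctan2(y[1],y[0]));print('t',round(s['t'],2),'pose',np.round(p0,4),'psi',round(ps,1))
    for x,yy,z,a in wps:
        a_=np.radians(a);c,sn=np.cos(a_),np.sin(a_)
        Rt=R.from_matrix(np.array([[-sn,c,0],[c,sn,0],[0,0,-1]]).T.T) if 0 else R.from_matrix(np.c_[[-sn,c,0],[c,sn,0],[0,0,-1]])
        d=np.array([x,yy,z])-p0;rv=(R0.inv()*Rt).as_rotvec()
        n=max(np.linalg.norm(np.array([x,yy,z])-pp)/.0625,abs((a-ps+180)%360-180)/10.7);pp=np.array([x,yy,z]);ps=a
        print((x,yy,z,a),'slide',np.round(R0.inv().apply(d)/.5,3).tolist(),'rot',np.round(rv/(np.pi/2),3).tolist(),'rows',round(n,1))
E
python3 - <<'E'
from plan import *
plan((.5,-.35,.40,-20),(.656,.018,.27,1),(.656,.018,.177,1))
E
```

```text
t 0.2 pose [ 0.2855 -0.6115  0.4042] psi -65.0
(0.5, -0.35, 0.4, -20) slide [0.61, -0.292, 0.009] rot [-0.001, -0.0, -0.5] rows 5.4
(0.656, 0.018, 0.27, 1) slide [1.204, -0.827, 0.269] rot [-0.001, -0.0, -0.733] rows 6.7
(0.656, 0.018, 0.177, 1) slide [1.204, -0.827, 0.455] rot [-0.001, -0.0, -0.733] rows 1.5
```

Request:
send_rows(slide=[[0.61, -0.292, 0.009], [0.61, -0.292, 0.009], [0.61, -0.292, 0.009], [0.61, -0.292, 0.009], [0.61, -0.292, 0.009], [0.888, -0.604, 0.14], [0.888, -0.604, 0.14], [0.888, -0.604, 0.14], [0.888, -0.604, 0.14], [0.888, -0.604, 0.14]], delta_rot=[[0, 0, -0.5], [0, 0, -0.5], [0, 0, -0.5], [0, 0, -0.5], [0, 0, -0.5], [0, 0, -0.73], [0, 0, -0.73], [0, 0, -0.73], [0, 0, -0.73], [0, 0, -0.73]], jaw=[-1, -1, -1, -1, -1, -1, -1, -1, -1, -1], squeeze=50)

```text
t: 1.45
ee_pos: [0.5612, -0.1449, 0.3337]
ee_rot: [0.7, 0.714, 0.001, -0.001]
wrist_force: [-1.5, -1.0, 0.9]
width: 1.003
grasp_force: 0.0
```

```bash
cat > look.py <<'E'
from fit import *
import sys
G=dict(bU=('brass',.656,.018,1.585),cu=('copper',.513,.131,1.81),bL=('brass',.5265,.009,1.32),st=('grey',.631,.144,1.69))
def look(*names):
    T=env.camera('top')
    for n in names:
        try:
            g=G[n];p,f=fit(T,None,g[0],g[1:],z=.003);print(n,np.round(p[:2],4),round(np.degrees(p[2]),1),'err',round(f,3))
        except Exception as e: print(n,e)
E
python3 -c "
from look import *;from plan import *
look('bU','cu','bL','st')
plan((.656,.018,.27,1),(.656,.018,.177,1))"
```

```text
bU [0.6569 0.0191] 90.1 err 0.058
cu [0.5132 0.1331] 103.3 err 0.034
bL [0.5269 0.0099] 75.8 err 0.024
st [0.6324 0.146 ] 94.9 err 0.083
t 1.5 pose [ 0.5606 -0.148   0.3342] psi 1.0
(0.656, 0.018, 0.27, 1) slide [0.329, 0.197, 0.128] rot [-0.001, -0.001, -0.0] rows 3.2
(0.656, 0.018, 0.177, 1) slide [0.328, 0.197, 0.314] rot [-0.001, -0.001, -0.0] rows 1.5
```

Request:
send_rows(slide=[[0.33, 0.198, 0.128], [0.33, 0.198, 0.128], [0.33, 0.198, 0.128], [0.33, 0.198, 0.128], [0.33, 0.198, 0.128], [0.33, 0.198, 0.25], [0.33, 0.198, 0.314], [0.33, 0.198, 0.314], [0.33, 0.198, 0.314], [0.33, 0.198, 0.314], [0.33, 0.198, 0.314], [0.33, 0.198, 0.314], [0.33, 0.198, 0.314], [0.33, 0.198, 0.314], [0.33, 0.198, 0.25], [0.33, 0.198, 0.114], [0.33, 0.198, 0.114], [0.33, 0.198, 0.114]], delta_rot=[[0, 0, 0], [0, 0, 0], [0, 0, 0], [0, 0, 0], [0, 0, 0], [0, 0, 0], [0, 0, 0], [0, 0, 0], [0, 0, 0], [0, 0, 0], [0, 0, 0], [0, 0, 0], [0, 0, 0], [0, 0, 0], [0, 0, 0], [0, 0, 0], [0, 0, 0], [0, 0, 0]], jaw=[-1, -1, -1, -1, -1, -1, -1, -1, 1, 1, 1, 1, 1, 1, 1, 1, 1, 1])

```text
t: 3.75
ee_pos: [0.6571, 0.0159, 0.2792]
ee_rot: [0.703, 0.711, 0.001, 0.001]
wrist_force: [-0.6, -0.7, -2.0]
width: 0.618
grasp_force: 52.7
```

```bash
cat > place.py <<'E'
from plan import *
c=np.array([.4926,.3582]);a=np.radians(-6.6);ex=np.array([np.cos(a),np.sin(a)]);ey=np.array([-ex[1],ex[0]])
def P(tx,ty): return np.round(c+tx*ex+ty*ey,4)
E
python3 -c "
from place import *
for t in((.0445,-.045),(.0445,.045),(-.0505,-.045),(-.0505,.045)): print(t,P(*t))
p=P(.0445,-.045)
plan((*p,.277,83.4),(*p,.182,83.4))"
```

```text
(0.0445, -0.045) [0.5316 0.3084]
(0.0445, 0.045) [0.542  0.3978]
(-0.0505, -0.045) [0.4373 0.3193]
(-0.0505, 0.045) [0.4476 0.4087]
t 3.75 pose [0.6571 0.0159 0.2792] psi 0.7
(np.float64(0.5316), np.float64(0.3084), 0.277, 83.4) slide [0.588, -0.244, 0.004] rot [0.001, 0.001, -0.919] rows 7.7
(np.float64(0.5316), np.float64(0.3084), 0.182, 83.4) slide [0.588, -0.244, 0.194] rot [0.001, 0.001, -0.919] rows 1.5
```

Request:
send_rows(slide=[[0.588, -0.244, 0.004], [0.588, -0.244, 0.004], [0.588, -0.244, 0.004], [0.588, -0.244, 0.004], [0.588, -0.244, 0.004], [0.588, -0.244, 0.004], [0.588, -0.244, 0.004], [0.588, -0.244, 0.004], [0.588, -0.244, 0.004], [0.588, -0.244, 0.004], [0.588, -0.244, 0.1], [0.588, -0.244, 0.17], [0.588, -0.244, 0.193], [0.588, -0.244, 0.193], [0.588, -0.244, 0.193], [0.588, -0.244, 0.193], [0.588, -0.244, 0.193], [0.588, -0.244, 0.17], [0.588, -0.244, 0.06], [0.588, -0.244, 0.0]], delta_rot=[[0, 0, -0.919], [0, 0, -0.919], [0, 0, -0.919], [0, 0, -0.919], [0, 0, -0.919], [0, 0, -0.919], [0, 0, -0.919], [0, 0, -0.919], [0, 0, -0.919], [0, 0, -0.919], [0, 0, -0.919], [0, 0, -0.919], [0, 0, -0.919], [0, 0, -0.919], [0, 0, -0.919], [0, 0, -0.919], [0, 0, -0.919], [0, 0, -0.919], [0, 0, -0.919], [0, 0, -0.919]], jaw=[1, 1, 1, 1, 1, 1, 1, 1, 1, 1, 1, 1, 1, 1, -0.46, -0.46, -0.46, -0.46, -0.46, -0.46])

```text
t: 6.25
ee_pos: [0.5314, 0.3091, 0.2808]
ee_rot: [0.057, 0.998, 0.001, 0.001]
wrist_force: [0.9, -0.0, -0.5]
width: 0.727
grasp_force: 0.0
```

Run:
```python
from look import *;from plan import *
c=env.camera('wrist');cv2.imwrite('pics/w1.png',c['img'])
look('cu','st','bL')
plan((.632,.145,.26,6),(.632,.145,.177,6))
```

```text
cu [0.5132 0.1326] 102.1 err 0.03
st [0.6322 0.1459] 94.8 err 0.053
bL [0.5269 0.0101] 77.0 err 0.033
t 6.35 pose [0.5319 0.3095 0.2821] psi 83.4
(0.632, 0.145, 0.26, 6) slide [-0.236, -0.304, 0.044] rot [0.004, 0.001, 0.86] rows 7.2
(0.632, 0.145, 0.177, 6) slide [-0.236, -0.305, 0.21] rot [0.004, 0.001, 0.86] rows 1.3
```

View pics/w1.png

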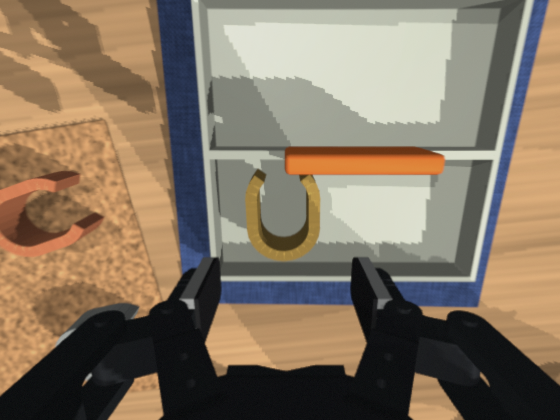

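The wrist view shows the brass cuff lying flat in the +x half at (283,215), clear of the walls. Steel-grey is next.

Request:
send_rows(slide=[[-0.236, -0.305, 0.0], [-0.236, -0.305, 0.044], [-0.236, -0.305, 0.044], [-0.236, -0.305, 0.044], [-0.236, -0.305, 0.044], [-0.236, -0.305, 0.044], [-0.236, -0.305, 0.044], [-0.236, -0.305, 0.044], [-0.236, -0.305, 0.044], [-0.236, -0.305, 0.15], [-0.236, -0.305, 0.21], [-0.236, -0.305, 0.21], [-0.236, -0.305, 0.21], [-0.236, -0.305, 0.21], [-0.236, -0.305, 0.21], [-0.236, -0.305, 0.21], [-0.236, -0.305, 0.21], [-0.236, -0.305, 0.15], [-0.236, -0.305, 0.02], [-0.236, -0.305, 0.01]], delta_rot=[[0, 0, 0.865], [0, 0, 0.865], [0, 0, 0.865], [0, 0, 0.865], [0, 0, 0.865], [0, 0, 0.865], [0, 0, 0.865], [0, 0, 0.865], [0, 0, 0.865], [0, 0, 0.865], [0, 0, 0.865], [0, 0, 0.865], [0, 0, 0.865], [0, 0, 0.865], [0, 0, 0.865], [0, 0, 0.865], [0, 0, 0.865], [0, 0, 0.865], [0, 0, 0.865], [0, 0, 0.865]], jaw=[-0.46, -1, -1, -1, -1, -1, -1, -1, -1, -1, -1, -1, 1, 1, 1, 1, 1, 1, 1, 1])

```text
t: 8.85
ee_pos: [0.6325, 0.1441, 0.2787]
ee_rot: [0.672, 0.741, 0.004, 0.002]
wrist_force: [-0.0, -0.4, -1.2]
width: 0.623
grasp_force: 53.0
```

Run:
```python
from place import *
p=P(.0445,.045);print(env.read_state()['width'])
plan((*p,.277,83.4),(*p,.182,83.4))
```

```text
0.6226036192593303
t 8.85 pose [0.6325 0.1441 0.2787] psi 5.6
(np.float64(0.542), np.float64(0.3978), 0.277, 83.4) slide [0.523, -0.131, 0.003] rot [0.006, 0.003, -0.865] rows 7.3
(np.float64(0.542), np.float64(0.3978), 0.182, 83.4) slide [0.522, -0.132, 0.193] rot [0.006, 0.003, -0.865] rows 1.5
```

Request:
send_rows(slide=[[0.523, -0.131, 0.003], [0.523, -0.131, 0.003], [0.523, -0.131, 0.003], [0.523, -0.131, 0.003], [0.523, -0.131, 0.003], [0.523, -0.131, 0.003], [0.523, -0.131, 0.003], [0.523, -0.131, 0.003], [0.523, -0.131, 0.003], [0.523, -0.131, 0.003], [0.522, -0.132, 0.1], [0.522, -0.132, 0.17], [0.522, -0.132, 0.192], [0.522, -0.132, 0.192], [0.522, -0.132, 0.192], [0.522, -0.132, 0.192], [0.522, -0.132, 0.192], [0.522, -0.132, 0.17], [0.522, -0.132, 0.06], [0.522, -0.132, 0.0]], delta_rot=[[0.006, 0.003, -0.865], [0.006, 0.003, -0.865], [0.006, 0.003, -0.865], [0.006, 0.003, -0.865], [0.006, 0.003, -0.865], [0.006, 0.003, -0.865], [0.006, 0.003, -0.865], [0.006, 0.003, -0.865], [0.006, 0.003, -0.865], [0.006, 0.003, -0.865], [0.006, 0.003, -0.865], [0.006, 0.003, -0.865], [0.006, 0.003, -0.865], [0.006, 0.003, -0.865], [0.006, 0.003, -0.865], [0.006, 0.003, -0.865], [0.006, 0.003, -0.865], [0.006, 0.003, -0.865], [0.006, 0.003, -0.865], [0.006, 0.003, -0.865]], jaw=[1, 1, 1, 1, 1, 1, 1, 1, 1, 1, 1, 1, 1, 1, -0.46, -0.46, -0.46, -0.46, -0.46, -0.46])

```text
t: 11.35
ee_pos: [0.5401, 0.3975, 0.2759]
ee_rot: [0.057, 0.998, -0.001, -0.004]
wrist_force: [-0.1, -0.0, 0.1]
width: 0.73
grasp_force: 0.0
```

Run:
```python
from look import *;from plan import *
look('cu','bL')
plan((.513,.132,.26,12.5),(.513,.132,.177,12.5))
```

```text
cu [0.4909 0.173 ] 97.3 err 0.51
bL [0.5269 0.0098] 75.8 err 0.028
t 11.4 pose [0.5406 0.3982 0.2795] psi 83.4
(0.513, 0.132, 0.26, 12.5) slide [-0.006, -0.535, 0.038] rot [-0.001, -0.003, 0.788] rows 6.6
(0.513, 0.132, 0.177, 12.5) slide [-0.007, -0.536, 0.204] rot [-0.001, -0.003, 0.788] rows 1.3
```

```bash
python3 -c "
from h import *
T=env.camera('top');crop(T,150,180,310,300,5,'k1.png')
h=cv2.cvtColor(T['img'],cv2.COLOR_BGR2HSV);m=((h[...,0]<=11)&(h[...,1]>130)).astype('uint8');n,L,s,c=cv2.connectedComponentsWithStats(m[150:300,130:320]);print(s[s[:,4]>15],c[s[:,4]>15])"
```

```text
[[    0     0   190   150 28371]
 [   78    94    25    18   129]] [[94.50608015 74.38458285]
 [93.1627907  99.88372093]]
```

View pics/k1.png

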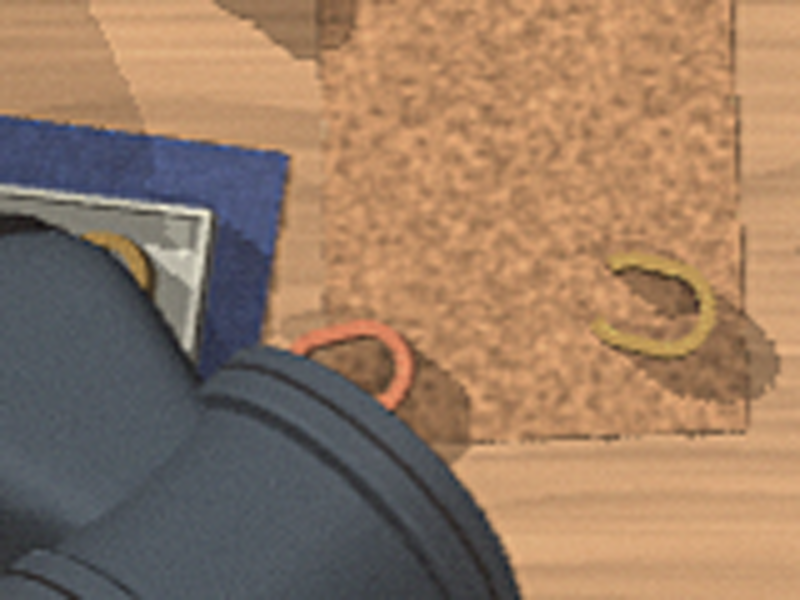

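The crop shows the copper cuff knocked about 35 mm to +y, at (375,365) and partly hidden by the arm. The brass cuff at (670,310) hasn't moved. I'll do the brass one next and re-measure the copper from there.

Request:
send_rows(slide=[[-0.06, -0.774, 0.03], [-0.06, -0.774, 0.03], [-0.06, -0.774, 0.03], [-0.06, -0.774, 0.03], [-0.06, -0.774, 0.03], [-0.06, -0.774, 0.03], [-0.06, -0.774, 0.03], [-0.06, -0.774, 0.03], [-0.06, -0.774, 0.03], [-0.06, -0.774, 0.03], [-0.06, -0.774, 0.03]], delta_rot=[[0, 0, 0.98], [0, 0, 0.98], [0, 0, 0.98], [0, 0, 0.98], [0, 0, 0.98], [0, 0, 0.98], [0, 0, 0.98], [0, 0, 0.98], [0, 0, 0.98], [0, 0, 0.98], [0, 0, 0.98]], jaw=[-0.46, -1, -1, -1, -1, -1, -1, -1, -1, -1, -1])

```text
t: 12.82
ee_pos: [0.5254, 0.0093, 0.2589]
ee_rot: [0.735, 0.678, -0.004, -0.002]
wrist_force: [-0.2, 0.2, 0.3]
width: 0.998
grasp_force: 0.0
```

Run:
```python
from look import *;from plan import *
G['cu']=('copper',.500,.167,1.8)
T=env.camera('top');S=env.camera('scene')
p,f=fit(T,S,*('copper',(.500,.167,1.8)));print(np.round(p,4),np.degrees(p[2]),f)
look('cu')
plan((.527,.010,.25,-13.7),(.527,.010,.177,-13.7))
```

```text
[0.4898 0.1722 1.8351 0.0078] 105.14384098981448 0.11992709488719624
cu [0.4899 0.1737] 102.7 err 0.054
t 12.97 pose [0.5254 0.009  0.259 ] psi -4.7
(0.527, 0.01, 0.25, -13.7) slide [0.002, 0.003, 0.018] rot [-0.006, 0.003, 0.1] rows 0.8
(0.527, 0.01, 0.177, -13.7) slide [0.003, 0.004, 0.164] rot [-0.006, 0.003, 0.1] rows 1.2
```

Request:
send_rows(slide=[[0.003, 0.003, 0.02], [0.003, 0.003, 0.1], [0.003, 0.004, 0.164], [0.003, 0.004, 0.164], [0.003, 0.004, 0.164], [0.003, 0.004, 0.164], [0.003, 0.004, 0.164], [0.003, 0.004, 0.164], [0.003, 0.004, 0.164], [0.003, 0.004, 0.1], [0.003, 0.004, -0.04], [0.003, 0.004, -0.04]], delta_rot=[[-0.006, 0.003, 0.1], [-0.006, 0.003, 0.1], [-0.006, 0.003, 0.1], [-0.006, 0.003, 0.1], [-0.006, 0.003, 0.1], [-0.006, 0.003, 0.1], [-0.006, 0.003, 0.1], [-0.006, 0.003, 0.1], [-0.006, 0.003, 0.1], [-0.006, 0.003, 0.02], [-0.006, 0.003, 0.0], [-0.006, 0.003, 0.0]], jaw=[-1, -1, -1, -1, 1, 1, 1, 1, 1, 1, 1, 1])

```text
t: 14.48
ee_pos: [0.5289, 0.0103, 0.2838]
ee_rot: [0.736, 0.677, 0.004, 0.002]
wrist_force: [0.2, 1.0, -1.3]
width: 0.618
grasp_force: 53.3
```

Run:
```python
from place import *
p=P(-.0505,.045)
plan((*p,.277,83.4),(*p,.182,83.4))
```

```text
t 14.47 pose [0.5289 0.0103 0.2838] psi -4.8
(np.float64(0.4476), np.float64(0.4087), 0.277, 83.4) slide [0.78, -0.228, 0.013] rot [0.005, 0.003, -0.98] rows 8.2
(np.float64(0.4476), np.float64(0.4087), 0.182, 83.4) slide [0.78, -0.23, 0.203] rot [0.005, 0.003, -0.98] rows 1.5
```

Request:
send_rows(slide=[[0.78, -0.228, 0.0], [0.78, -0.228, 0.0], [0.78, -0.228, 0.0], [0.78, -0.228, 0.0], [0.78, -0.228, 0.0], [0.78, -0.228, 0.0], [0.78, -0.228, 0.0], [0.78, -0.228, 0.0], [0.78, -0.228, 0.0], [0.78, -0.228, 0.0], [0.78, -0.228, 0.0], [0.78, -0.229, 0.1], [0.78, -0.229, 0.18], [0.78, -0.229, 0.202], [0.78, -0.229, 0.202], [0.78, -0.229, 0.202], [0.78, -0.229, 0.202], [0.78, -0.229, 0.18], [0.78, -0.229, 0.07], [0.78, -0.229, 0.01]], delta_rot=[[0.005, 0.003, -0.98], [0.005, 0.003, -0.98], [0.005, 0.003, -0.98], [0.005, 0.003, -0.98], [0.005, 0.003, -0.98], [0.005, 0.003, -0.98], [0.005, 0.003, -0.98], [0.005, 0.003, -0.98], [0.005, 0.003, -0.98], [0.005, 0.003, -0.98], [0.005, 0.003, -0.98], [0.005, 0.003, -0.98], [0.005, 0.003, -0.98], [0.005, 0.003, -0.98], [0.005, 0.003, -0.98], [0.005, 0.003, -0.98], [0.005, 0.003, -0.98], [0.005, 0.003, -0.98], [0.005, 0.003, -0.98], [0.005, 0.003, -0.98]], jaw=[1, 1, 1, 1, 1, 1, 1, 1, 1, 1, 1, 1, 1, 1, -0.46, -0.46, -0.46, -0.46, -0.46, -0.46])

```text
t: 16.98
ee_pos: [0.446, 0.409, 0.2774]
ee_rot: [0.057, 0.998, 0.001, -0.003]
wrist_force: [0.5, 0.7, 0.4]
width: 0.73
grasp_force: 0.0
```

Run:
```python
from plan import *
plan((.490,.172,.26,13.5),(.490,.172,.177,13.5))
```

```text
t 16.98 pose [0.446  0.409  0.2774] psi 83.4
(0.49, 0.172, 0.26, 13.5) slide [-0.142, -0.461, 0.033] rot [-0.002, -0.004, 0.777] rows 6.5
(0.49, 0.172, 0.177, 13.5) slide [-0.143, -0.461, 0.199] rot [-0.002, -0.004, 0.777] rows 1.3
```

Request:
send_rows(slide=[[-0.142, -0.461, 0.0], [-0.142, -0.461, 0.033], [-0.142, -0.461, 0.033], [-0.142, -0.461, 0.033], [-0.142, -0.461, 0.033], [-0.142, -0.461, 0.033], [-0.142, -0.461, 0.033], [-0.142, -0.461, 0.033], [-0.142, -0.461, 0.033], [-0.143, -0.461, 0.14], [-0.143, -0.461, 0.199], [-0.143, -0.461, 0.199], [-0.143, -0.461, 0.199], [-0.143, -0.461, 0.199], [-0.143, -0.461, 0.199], [-0.143, -0.461, 0.199], [-0.143, -0.461, 0.199], [-0.143, -0.461, 0.14], [-0.143, -0.461, 0.0], [-0.143, -0.461, 0.0]], delta_rot=[[0, -0.004, 0.777], [0, -0.004, 0.777], [0, -0.004, 0.777], [0, -0.004, 0.777], [0, -0.004, 0.777], [0, -0.004, 0.777], [0, -0.004, 0.777], [0, -0.004, 0.777], [0, -0.004, 0.777], [0, -0.004, 0.777], [0, -0.004, 0.777], [0, -0.004, 0.777], [0, -0.004, 0.777], [0, -0.004, 0.777], [0, -0.004, 0.777], [0, -0.004, 0.777], [0, -0.004, 0.777], [0, -0.004, 0.777], [0, -0.004, 0.777], [0, -0.004, 0.777]], jaw=[-0.46, -1, -1, -1, -1, -1, -1, -1, -1, -1, -1, -1, 1, 1, 1, 1, 1, 1, 1, 1])

```text
t: 19.48
ee_pos: [0.4917, 0.1718, 0.2787]
ee_rot: [0.619, 0.785, 0.001, 0.002]
wrist_force: [0.3, 0.3, -0.7]
width: 0.622
grasp_force: 52.9
```

Run:
```python
from place import *
p=P(-.0505,-.045)
plan((*p,.277,83.4),(*p,.182,83.4))
```

```text
t 19.48 pose [0.4917 0.1718 0.2787] psi 13.5
(np.float64(0.4373), np.float64(0.3193), 0.277, 83.4) slide [0.312, -0.037, 0.003] rot [0.001, 0.003, -0.777] rows 6.5
(np.float64(0.4373), np.float64(0.3193), 0.182, 83.4) slide [0.313, -0.038, 0.193] rot [0.001, 0.003, -0.777] rows 1.5
```

Request:
send_rows(slide=[[0.312, -0.037, 0.0], [0.312, -0.037, 0.0], [0.312, -0.037, 0.0], [0.312, -0.037, 0.0], [0.312, -0.037, 0.0], [0.312, -0.037, 0.0], [0.312, -0.037, 0.0], [0.312, -0.037, 0.0], [0.312, -0.037, 0.0], [0.312, -0.037, 0.1], [0.312, -0.037, 0.17], [0.312, -0.037, 0.192], [0.312, -0.037, 0.192], [0.312, -0.037, 0.192], [0.312, -0.037, 0.192], [0.312, -0.037, 0.17], [0.312, -0.037, 0.06], [0.312, -0.037, 0.0], [0.0, -0.037, -0.2], [0.0, -0.037, -0.2]], delta_rot=[[0, 0.003, -0.777], [0, 0.003, -0.777], [0, 0.003, -0.777], [0, 0.003, -0.777], [0, 0.003, -0.777], [0, 0.003, -0.777], [0, 0.003, -0.777], [0, 0.003, -0.777], [0, 0.003, -0.777], [0, 0.003, -0.777], [0, 0.003, -0.777], [0, 0.003, -0.777], [0, 0.003, -0.777], [0, 0.003, -0.777], [0, 0.003, -0.777], [0, 0.003, -0.777], [0, 0.003, -0.777], [0, 0.003, -0.777], [0, 0.003, -0.2], [0, 0.003, -0.2]], jaw=[1, 1, 1, 1, 1, 1, 1, 1, 1, 1, 1, 1, -0.46, -0.46, -0.46, -0.46, -0.46, -0.46, -0.46, -0.46])

```text
t: 21.98
ee_pos: [0.461, 0.2157, 0.3432]
ee_rot: [0.245, 0.97, -0.001, -0.003]
wrist_force: [1.4, -1.1, -0.1]
width: 0.728
grasp_force: 0.0
```

Request:
send_rows(slide=[[-0.25, -0.1, -0.05], [-0.25, -0.1, -0.05], [-0.25, -0.1, -0.05], [-0.25, -0.1, -0.05], [-0.25, -0.1, -0.05], [-0.25, -0.1, -0.05]], delta_rot=[[0, 0, 0.2], [0, 0, 0.2], [0, 0, 0.2], [0, 0, 0.2], [0, 0, 0.2], [0, 0, 0.2]], jaw=[-0.46, -0.46, -0.46, -0.46, -0.46, -0.46])

```text
t: 22.72
ee_pos: [0.5472, 0.1152, 0.3659]
ee_rot: [0.39, 0.921, -0.001, -0.003]
wrist_force: [0.3, -0.1, 0.4]
width: 0.735
grasp_force: 0.0
```

Run:
```python
from plan import *
T=env.camera('top');S=env.camera('scene');crop(T,95,190,215,310,5,'k2.png')
plan()
```

```text
t 22.82 pose [0.5475 0.1147 0.3659] psi 44.1
```

View pics/k2.png

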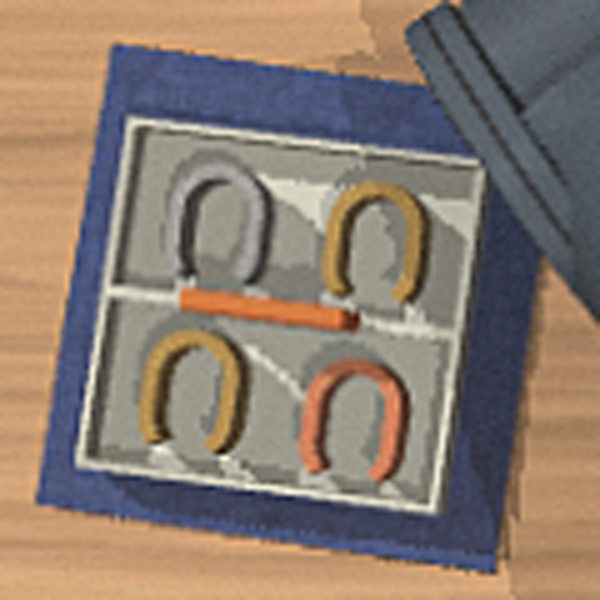

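All four cuffs lie flat in the tray: steel (215,225), brass (375,240), brass (195,390), copper (355,420). The handle runs from (182,297) to (357,316).

Run:
```python
from plan import *
T=env.camera('top');C=lambda X,Y:(95+(X+.5)/5-.5,190+(Y+.5)/5-.5)
q=np.array([onz(T,C(*p),.031)[:2] for p in[(127,118),(487,158),(437,512),(78,467)]]);print(q,q.mean(0))
h=np.array([onz(T,C(*p),.071)[:2] for p in[(182,296),(357,317)]]);print(h.mean(0),np.degrees(np.arctan2(*(h[0]-h[1])[::-1])))
plan((.4926,.3582,.28,-6.6),(.4926,.3582,.215,-6.6))
```

```text
[[0.59860504 0.44738237]
 [0.57735456 0.24708947]
 [0.38699688 0.26975814]
 [0.4083263  0.46707202]] [0.49282069 0.3578255 ]
[0.49390578 0.3537421 ] 83.78164506045056
t 22.88 pose [0.5476 0.1145 0.3659] psi 44.0
(0.4926, 0.3582, 0.28, -6.6) slide [0.426, 0.261, 0.172] rot [-0.004, -0.001, 0.563] rows 4.7
(0.4926, 0.3582, 0.215, -6.6) slide [0.426, 0.261, 0.302] rot [-0.004, -0.001, 0.563] rows 1.0
```

Request:
send_rows(slide=[[0.426, 0.261, 0.1], [0.426, 0.261, 0.1], [0.426, 0.261, 0.172], [0.426, 0.261, 0.172], [0.426, 0.261, 0.172], [0.426, 0.261, 0.172], [0.426, 0.261, 0.172], [0.426, 0.261, 0.172], [0.426, 0.261, 0.22], [0.426, 0.261, 0.28], [0.426, 0.261, 0.302], [0.426, 0.261, 0.302], [0.426, 0.261, 0.302], [0.426, 0.261, 0.302], [0.426, 0.261, 0.302], [0.426, 0.261, 0.302], [0.426, 0.261, 0.302], [0.426, 0.261, 0.302], [0.426, 0.261, 0.302]], delta_rot=[[-0.004, 0, 0.563], [-0.004, 0, 0.563], [-0.004, 0, 0.563], [-0.004, 0, 0.563], [-0.004, 0, 0.563], [-0.004, 0, 0.563], [-0.004, 0, 0.563], [-0.004, 0, 0.563], [-0.004, 0, 0.563], [-0.004, 0, 0.563], [-0.004, 0, 0.563], [-0.004, 0, 0.563], [-0.004, 0, 0.563], [-0.004, 0, 0.563], [-0.004, 0, 0.563], [-0.004, 0, 0.563], [-0.004, 0, 0.563], [-0.004, 0, 0.563], [-0.004, 0, 0.563]], jaw=[-0.3, -0.3, -0.3, -0.3, -0.3, -0.3, -0.3, -0.3, -0.3, -0.3, -0.3, -0.3, 1, 1, 1, 1, 1, 1, 1], squeeze=100)

```text
t: 25.25
ee_pos: [0.493, 0.3579, 0.2163]
ee_rot: [0.747, 0.665, 0.001, -0.001]
wrist_force: [-2.8, -0.0, 6.8]
width: 0.123
grasp_force: 98.1
```

Run:
```python
from plan import *
plan((.4926,.3582,.300,-6.6),(.60,.0,.33,-3),(.4545,-.380,.33,-0.8))
```

```text
t 25.25 pose [0.493  0.3579 0.2163] psi -6.7
(0.4926, 0.3582, 0.3, -6.6) slide [0.001, -0.001, -0.167] rot [-0.0, -0.001, -0.001] rows 1.3
(0.6, 0.0, 0.33, -3) slide [-0.685, 0.296, -0.229] rot [0.0, -0.001, -0.041] rows 6.0
(0.4545, -0.38, 0.33, -0.8) slide [-1.474, 0.096, -0.231] rot [0.0, -0.001, -0.066] rows 6.5
```

Request:
send_rows(slide=[[0, 0, -0.02], [0, 0, -0.06], [0, 0, -0.11], [0, 0, -0.16], [0, 0, -0.21], [0, 0, -0.26], [0, 0, -0.3], [0, 0, -0.308], [-0.02, 0.01, -0.308], [-0.06, 0.03, -0.308], [-0.12, 0.06, -0.308], [-0.19, 0.09, -0.308], [-0.26, 0.12, -0.308], [-0.33, 0.15, -0.308], [-0.4, 0.18, -0.308], [-0.47, 0.21, -0.308], [-0.54, 0.24, -0.308], [-0.6, 0.27, -0.308], [-0.65, 0.29, -0.308], [-0.68, 0.296, -0.308]], delta_rot=[[0, 0, 0], [0, 0, 0], [0, 0, 0], [0, 0, 0], [0, 0, 0], [0, 0, 0], [0, 0, 0], [0, 0, 0], [0, 0, 0], [0, 0, 0], [0, 0, -0.01], [0, 0, -0.01], [0, 0, -0.02], [0, 0, -0.02], [0, 0, -0.03], [0, 0, -0.03], [0, 0, -0.04], [0, 0, -0.04], [0, 0, -0.04], [0, 0, -0.04]], jaw=[1, 1, 1, 1, 1, 1, 1, 1, 1, 1, 1, 1, 1, 1, 1, 1, 1, 1, 1, 1])

```text
t: 27.75
ee_pos: [0.6003, -0.0012, 0.3676]
ee_rot: [0.727, 0.686, -0.001, -0.001]
wrist_force: [-0.6, 0.0, -6.5]
width: 0.121
grasp_force: 97.8
```

Run:
```python
from plan import *
s=env.read_state();print(s['width'],s['wrist_force'],s['torque'])
plan((.4545,-.380,.37,-0.8))
```

```text
0.12093871278642516 [-5.62164331e-01  5.84584416e-03 -6.48979621e+00] [ 0.02820192 -0.00454521  0.02689293]
t 27.75 pose [ 0.6003 -0.0012  0.3676] psi -3.3
(0.4545, -0.38, 0.37, -0.8) slide [-0.773, -0.247, -0.004] rot [-0.001, 0.0, -0.028] rows 6.5
```

Request:
send_rows(slide=[[-0.02, -0.006, -0.005], [-0.06, -0.02, -0.005], [-0.12, -0.038, -0.005], [-0.19, -0.06, -0.005], [-0.26, -0.083, -0.005], [-0.33, -0.105, -0.005], [-0.4, -0.128, -0.005], [-0.47, -0.15, -0.005], [-0.54, -0.172, -0.005], [-0.61, -0.195, -0.005], [-0.67, -0.214, -0.005], [-0.72, -0.23, -0.005], [-0.755, -0.241, -0.005], [-0.773, -0.247, -0.005], [-0.773, -0.247, -0.005], [-0.773, -0.247, -0.005]], delta_rot=[[0, 0, 0], [0, 0, 0], [0, 0, 0], [0, 0, -0.01], [0, 0, -0.01], [0, 0, -0.01], [0, 0, -0.02], [0, 0, -0.02], [0, 0, -0.02], [0, 0, -0.02], [0, 0, -0.028], [0, 0, -0.028], [0, 0, -0.028], [0, 0, -0.028], [0, 0, -0.028], [0, 0, -0.028]], jaw=[1, 1, 1, 1, 1, 1, 1, 1, 1, 1, 1, 1, 1, 1, 1, 1])

```text
t: 29.75
ee_pos: [0.4568, -0.3757, 0.3706]
ee_rot: [0.71, 0.704, 0.001, -0.001]
wrist_force: [-0.7, 0.1, -6.2]
width: 0.12
grasp_force: 98.0
```

Run:
```python
from plan import *
T=env.camera('top');S=env.camera('scene');m=np.zeros((600,800,3),np.uint8)
def put(m,c,x0,y0,x1,y1,f,X,Y):
    i=cv2.resize(c['img'][y0:y1,x0:x1],None,fx=f,fy=f,interpolation=cv2.INTER_CUBIC);m[Y:Y+i.shape[0],X:X+i.shape[1]]=i
put(m,T,310,200,510,340,4,0,0)
cv2.imwrite('pics/k3.png',m[:560])
plan((.4545,-.380,.30,-0.8),(.4545,-.380,.2583,-0.8))
```

```text
t 29.85 pose [ 0.4567 -0.3758  0.3706] psi -0.5
(0.4545, -0.38, 0.3, -0.8) slide [-0.009, -0.004, 0.141] rot [-0.0, -0.001, 0.003] rows 1.1
(0.4545, -0.38, 0.2583, -0.8) slide [-0.009, -0.004, 0.225] rot [-0.0, -0.001, 0.003] rows 0.7
```

View pics/k3.png

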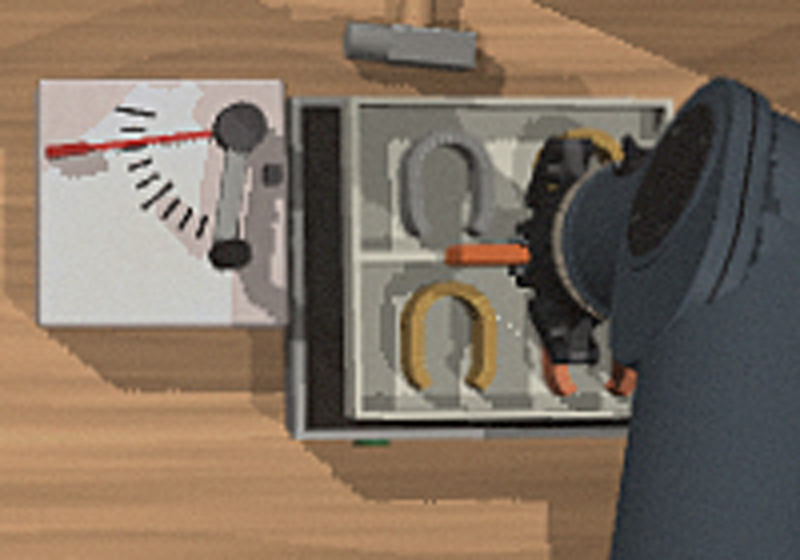

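The tray hangs level over the bed, its corners at (350,98), (672,102) and (346,418), with all cuffs inside. I'll check its pose against the bed.

Run:
```python
from plan import *
T=env.camera('top');C=lambda X,Y:(310+(X+.5)/4-.5,200+(Y+.5)/4-.5)
q=np.array([onz(T,C(*p),.185)[:2] for p in[(350,98),(672,102),(346,418)]]);print(q,(q[1]+q[2])/2,[np.degrees(np.arctan2(*d[::-1])) for d in(q[0]-q[1],q[0]-q[2])])
```

```text
[[ 0.55391914 -0.27480022]
 [ 0.55136274 -0.4744574 ]
 [ 0.3631509  -0.26823223]] [ 0.45725682 -0.37134482] [np.float64(89.26642732329795), np.float64(-1.9718676935281876)]
```

Request:
send_rows(slide=[[-0.008, -0.004, 0.02], [-0.008, -0.004, 0.05], [-0.008, -0.004, 0.09], [-0.008, -0.004, 0.12], [-0.008, -0.004, 0.15], [-0.008, -0.004, 0.175], [-0.008, -0.004, 0.19], [-0.008, -0.004, 0.2], [-0.008, -0.004, 0.205], [-0.008, -0.004, 0.21], [-0.008, -0.004, 0.215], [-0.008, -0.004, 0.22], [-0.008, -0.004, 0.224], [-0.008, -0.004, 0.224]], delta_rot=[[0, 0, 0.003], [0, 0, 0.003], [0, 0, 0.003], [0, 0, 0.003], [0, 0, 0.003], [0, 0, 0.003], [0, 0, 0.003], [0, 0, 0.003], [0, 0, 0.003], [0, 0, 0.003], [0, 0, 0.003], [0, 0, 0.003], [0, 0, 0.003], [0, 0, 0.003]], jaw=[1, 1, 1, 1, 1, 1, 1, 1, 1, 1, 1, 1, 1, 1])

```text
t: 31.65
ee_pos: [0.4541, -0.3806, 0.2585]
ee_rot: [0.712, 0.702, 0.0, -0.001]
wrist_force: [0.0, 0.1, -6.5]
width: 0.122
grasp_force: 97.8
```

Run:
```python
from plan import *
s=env.read_state();print(s['wrist_force'],s['torque'])
plan((.4545,-.380,.2583,-0.8))
```

```text
[ 0.04056397  0.1499238  -6.45326392] [-0.02664663 -0.00303136  0.04785316]
t 31.65 pose [ 0.4541 -0.3806  0.2585] psi -0.9
(0.4545, -0.38, 0.2583, -0.8) slide [0.001, 0.001, 0.0] rot [-0.0, -0.001, -0.001] rows 0.0
```

Request:
send_rows(slide=[[0, 0, 0.002], [0, 0, 0.004], [0, 0, 0.004]], delta_rot=[[0, 0, 0], [0, 0, 0], [0, 0, 0]], jaw=[1, 1, 1])

```text
t: 32.02
ee_pos: [0.454, -0.3805, 0.2582]
ee_rot: [0.712, 0.702, 0.0, -0.0]
wrist_force: [-4.7, 3.0, 12.1]
width: 0.121
grasp_force: 100.8
```

Contact confirmed, so I'll release and rise.

Request:
send_rows(slide=[[0, 0, -0.002], [0, 0, -0.002], [0, 0, -0.002], [0, 0, -0.002], [0, 0, -0.04], [0, 0, -0.12], [0, 0, -0.2], [0, 0, -0.2], [0.3, 0.1, -0.2], [0.3, 0.1, -0.2], [0.3, 0.1, -0.2], [0.3, 0.1, -0.2], [0.3, 0.1, -0.2]], delta_rot=[[0, 0, 0], [0, 0, 0], [0, 0, 0], [0, 0, 0], [0, 0, 0], [0, 0, 0], [0, 0, 0], [0, 0, 0], [0, 0, 0], [0, 0, 0], [0, 0, 0], [0, 0, 0], [0, 0, 0]], jaw=[1, 0.2, 0.2, 0.2, 0.2, 0.2, 0.2, 0.2, 0.2, 0.2, 0.2, 0.2, 0.2])

```text
t: 33.65
ee_pos: [0.506, -0.2322, 0.3561]
ee_rot: [0.713, 0.702, -0.0, -0.001]
wrist_force: [0.1, -0.4, -0.3]
width: 0.397
grasp_force: 0.0
```

Run:
```python
from plan import *
T=env.camera('top');S=env.camera('scene');m=np.zeros((600,800,3),np.uint8)
def put(m,c,x0,y0,x1,y1,f,X,Y):
    i=cv2.resize(c['img'][y0:y1,x0:x1],None,fx=f,fy=f,interpolation=cv2.INTER_CUBIC);m[Y:Y+i.shape[0],X:X+i.shape[1]]=i
put(m,T,310,200,490,330,3,0,0);put(m,S,80,130,260,220,3,0,325)
cv2.imwrite('pics/k4.png',m)
plan()
```

```text
t 33.75 pose [ 0.5059 -0.2328  0.3563] psi -1.0
```

View pics/k4.png

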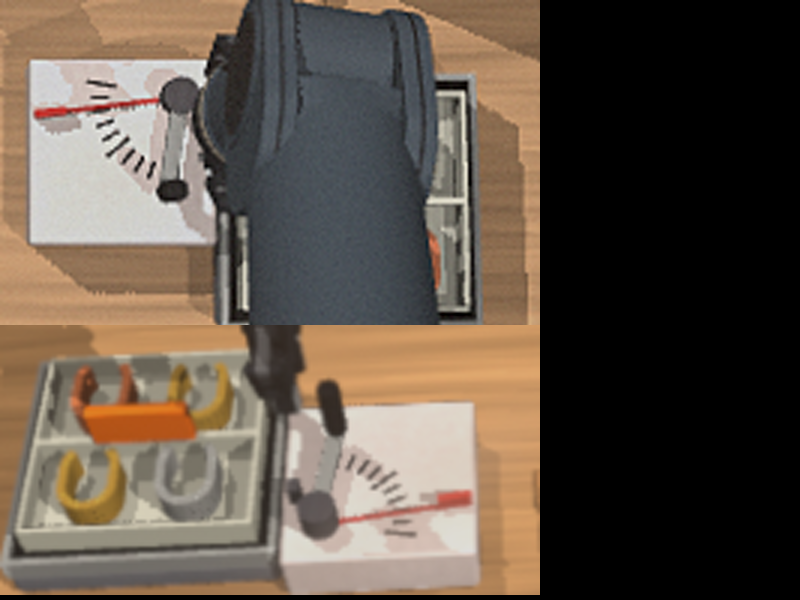

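The tray sits level inside the lips with the cuffs flat in both halves. The knob is at (173,188) in the top half and (328,388) in the scene half. Next I'll work out the lever angle and pointer angle.

Run:
```python
from plan import *
T=env.camera('top');S=env.camera('scene')
H=np.array([.5465,-.2257]);y=np.radians(-.8)
def dirn(f): a=np.pi+y-f;return np.array([np.cos(a),np.sin(a)])
for f in(0,.08,.16):
    k=H+.085*dirn(f);o=[]
    for z in(.134,.078):
        a=proj(T,[*k,z])[0];b=proj(S,[*k,z])[0];o+=[np.round([(a[0]-310+.5)*3,(a[1]-200+.5)*3],0),np.round([(b[0]-80+.5)*3,(b[1]-130+.5)*3+325],0)]
    print(f,k,o)
for f in(1.35,1.4,1.45):
    o=[]
    for r in(.03,.114):
        k=H+r*dirn(f);a=proj(T,[*k,.069])[0];b=proj(S,[*k,.069])[0];o+=[np.round([(a[0]-310+.5)*3,(a[1]-200+.5)*3],0),np.round([(b[0]-80+.5)*3,(b[1]-130+.5)*3+325],0)]
    print(f,o)
a=proj(T,[*H,.08])[0];print(np.round([(a[0]-310+.5)*3,(a[1]-200+.5)*3]))
```

```text
0 [ 0.46150829 -0.22451321] [array([192., 192.]), array([315., 388.]), array([181., 194.]), array([324., 430.])]
0.08 [ 0.46187496 -0.21772492] [array([184., 191.]), array([323., 388.]), array([173., 193.]), array([332., 430.])]
0.16 [ 0.46278294 -0.21098765] [array([176., 190.]), array([331., 388.]), array([166., 192.]), array([340., 431.])]
1.35 [array([146., 104.]), array([356., 510.]), array([ 52., 123.]), array([455., 488.])]
1.4 [array([146., 102.]), array([356., 511.]), array([ 51., 117.]), array([456., 493.])]
1.45 [array([145., 100.]), array([357., 512.]), array([ 50., 110.]), array([457., 499.])]
[181.  95.]
```

Run:
```python
from plan import *
plan((.4627,-.2115,.34,81),(.4627,-.2115,.27,81))
```

```text
t 33.85 pose [ 0.5059 -0.2327  0.3565] psi -1.0
(0.4627, -0.2115, 0.34, 81) slide [0.041, -0.087, 0.033] rot [0.0, -0.001, -0.911] rows 7.7
(0.4627, -0.2115, 0.27, 81) slide [0.041, -0.087, 0.173] rot [0.0, -0.001, -0.911] rows 1.1
```

Request:
send_rows(slide=[[0.04, -0.087, 0.033], [0.04, -0.087, 0.033], [0.04, -0.087, 0.033], [0.04, -0.087, 0.033], [0.04, -0.087, 0.033], [0.04, -0.087, 0.033], [0.04, -0.087, 0.033], [0.04, -0.087, 0.033], [0.04, -0.087, 0.033], [0.04, -0.087, 0.033], [0.04, -0.087, 0.08], [0.04, -0.087, 0.13], [0.04, -0.087, 0.173], [0.04, -0.087, 0.173], [0.04, -0.087, 0.173], [0.04, -0.087, 0.173], [0.04, -0.087, 0.173], [0.04, -0.087, 0.173], [0.04, -0.087, 0.173]], delta_rot=[[0, 0, -0.911], [0, 0, -0.911], [0, 0, -0.911], [0, 0, -0.911], [0, 0, -0.911], [0, 0, -0.911], [0, 0, -0.911], [0, 0, -0.911], [0, 0, -0.911], [0, 0, -0.911], [0, 0, -0.911], [0, 0, -0.911], [0, 0, -0.911], [0, 0, -0.911], [0, 0, -0.911], [0, 0, -0.911], [0, 0, -0.911], [0, 0, -0.911], [0, 0, -0.911]], jaw=[-0.3, -0.3, -0.3, -0.3, -0.3, -0.3, -0.3, -0.3, -0.3, -0.3, -0.3, -0.3, -0.3, -0.3, 1, 1, 1, 1, 1], squeeze=25)

```text
t: 36.22
ee_pos: [0.4634, -0.2109, 0.2712]
ee_rot: [0.078, 0.997, 0.0, 0.0]
wrist_force: [-0.9, 0.2, 7.0]
width: 0.225
grasp_force: 26.2
```

Run:
```python
from plan import *
H=np.array([.5465,-.2257]);y=np.radians(-.8)
def dirn(f): a=np.pi+y-f;return np.array([np.cos(a),np.sin(a)])
s=env.read_state();p=s['ee_pos'][:2]
print(s['wrist_force'],s['width'],np.pi+y-np.arctan2(*(p-H)[::-1])%(2*np.pi),np.linalg.norm(p-H))
plan(*[(*np.round(H+.085*dirn(f),4),.27,np.degrees(np.pi/2+y-f)) for f in(.14,.3,.45,.6,.75,.9,1.05,1.2,1.3,1.36,1.42)])
```

```text
[-0.9037912   0.1901672   6.95707222] 0.22525849520851032 0.1621135387149253 0.08440670985966407
t 36.23 pose [ 0.4634 -0.2109  0.2712] psi 81.1
(np.float64(0.4625), np.float64(-0.2127), 0.27, np.float64(81.17859086816847)) slide [0.001, -0.004, 0.002] rot [0.0, 0.001, -0.001] rows 0.0
(np.float64(0.4657), np.float64(-0.1994), 0.27, np.float64(72.0112661460753)) slide [-0.001, 0.023, 0.002] rot [0.0, 0.001, 0.101] rows 0.9
(np.float64(0.4705), np.float64(-0.1877), 0.27, np.float64(63.416899219112956)) slide [-0.007, 0.048, 0.002] rot [0.0, 0.001, 0.196] rows 0.8
(np.float64(0.477), np.float64(-0.1767), 0.27, np.float64(54.822532292150605)) slide [-0.016, 0.072, 0.003] rot [0.001, 0.0, 0.292] rows 0.8
(np.float64(0.4851), np.float64(-0.1669), 0.27, np.float64(46.228165365188254)) slide [-0.029, 0.094, 0.003] rot [0.001, 0.0, 0.387] rows 0.8
(np.float64(0.4946), np.float64(-0.1584), 0.27, np.float64(37.63379843822591)) slide [-0.045, 0.113, 0.003] rot [0.001, 0.0, 0.483] rows 0.8
(np.float64(0.5052), np.float64(-0.1514), 0.27, np.float64(29.039431511263558)) slide [-0.064, 0.131, 0.003] rot [0.001, 0.0, 0.578] rows 0.8
(np.float64(0.5168), np.float64(-0.1461), 0.27, np.float64(20.445064584301214)) slide [-0.085, 0.145, 0.003] rot [0.001, 0.0, 0.674] rows 0.8
(np.float64(0.5249), np.float64(-0.1435), 0.27, np.float64(14.715486632992976)) slide [-0.101, 0.152, 0.003] rot [0.001, 0.0, 0.738] rows 0.5
(np.float64(0.5299), np.float64(-0.1423), 0.27, np.float64(11.277739862208033)) slide [-0.11, 0.156, 0.003] rot [0.001, 0.0, 0.776] rows 0.3
(np.float64(0.5349), np.float64(-0.1415), 0.27, np.float64(7.839993091423104)) slide [-0.12, 0.159, 0.003] rot [0.001, 0.0, 0.814] rows 0.3
```

Request:
send_rows(slide=[[-0.001, 0.023, 0], [-0.007, 0.048, 0], [-0.016, 0.072, 0], [-0.029, 0.094, 0], [-0.045, 0.113, 0], [-0.064, 0.131, 0], [-0.085, 0.145, 0], [-0.101, 0.152, 0], [-0.11, 0.156, 0], [-0.12, 0.159, 0], [-0.12, 0.159, 0], [-0.12, 0.159, 0], [-0.12, 0.159, 0]], delta_rot=[[0, 0, 0.101], [0, 0, 0.196], [0, 0, 0.292], [0, 0, 0.387], [0, 0, 0.483], [0, 0, 0.578], [0, 0, 0.674], [0, 0, 0.738], [0, 0, 0.776], [0, 0, 0.814], [0, 0, 0.814], [0, 0, 0.814], [0, 0, 0.814]], jaw=[1, 1, 1, 1, 1, 1, 1, 1, 1, 1, 1, 1, 1])

```text
t: 37.85
ee_pos: [0.5353, -0.1433, 0.2713]
ee_rot: [0.658, 0.753, 0.0, 0.001]
wrist_force: [1.3, -6.7, 1.1]
width: 0.222
grasp_force: 25.9
```

Request:
send_rows(slide=[[0, 0, 0], [0, 0, 0], [0, 0, 0], [0, 0, -0.1], [0, 0, -0.17], [0, 0, -0.17], [0.35, -0.1, -0.2], [0.35, -0.1, -0.2], [0.35, -0.1, -0.2], [0.35, -0.1, -0.2]], delta_rot=[[0, 0, 0], [0, 0, 0], [0, 0, 0], [0, 0, 0], [0, 0, 0], [0, 0, 0], [0, 0, 0], [0, 0, 0], [0, 0, 0], [0, 0, 0]], jaw=[-0.3, -0.3, -0.3, -0.3, -0.3, -0.3, -0.3, -0.3, -0.3, -0.3])

```text
t: 39.1
ee_pos: [0.4595, 0.0288, 0.3705]
ee_rot: [0.654, 0.756, 0.001, -0.001]
wrist_force: [0.7, -0.9, 0.4]
width: 0.653
grasp_force: 0.0
```

Run:
```python
from plan import *
T=env.camera('top');S=env.camera('scene');m=np.zeros((600,800,3),np.uint8)
def put(m,c,x0,y0,x1,y1,f,X,Y):
    i=cv2.resize(c['img'][y0:y1,x0:x1],None,fx=f,fy=f,interpolation=cv2.INTER_CUBIC);m[Y:Y+i.shape[0],X:X+i.shape[1]]=i
put(m,T,310,200,440,250,6,0,0);put(m,S,140,140,260,190,6,0,300)
cv2.imwrite('pics/k5.png',m)
plan()
H=np.array([.5465,-.2257]);y=np.radians(-.8)
def dirn(f): a=np.pi+y-f;return np.array([np.cos(a),np.sin(a)])
for f in(1.35,1.4,1.45):
    k=H+.085*dirn(f);print(f,[np.round([(proj(T,[*k,z])[0]-[310,200]+.5)*6,(proj(S,[*k,z])[0]-[140,140]+.5)*6+[0,300]]) for z in(.134,.078)])
    print([np.round([(proj(T,[*(H+r*dirn(f)),.069])[0]-[310,200]+.5)*6,(proj(S,[*(H+r*dirn(f)),.069])[0]-[140,140]+.5)*6+[0,300]]) for r in (0.02,.114)])
```

```text
t 39.2 pose [0.461  0.0251 0.3702] psi 8.0
1.35 [array([[185., 220.],
       [467., 485.]]), array([[171., 231.],
       [479., 568.]])]
[array([[314., 202.],
       [328., 614.]]), array([[104., 246.],
       [549., 566.]])]
1.4 [array([[183., 210.],
       [469., 493.]]), array([[169., 221.],
       [481., 576.]])]
[array([[314., 200.],
       [329., 616.]]), array([[102., 234.],
       [552., 576.]])]
1.45 [array([[182., 200.],
       [470., 502.]]), array([[168., 212.],
       [483., 584.]])]
[array([[313., 198.],
       [329., 618.]]), array([[100., 221.],
       [554., 587.]])]
```

View pics/k5.png

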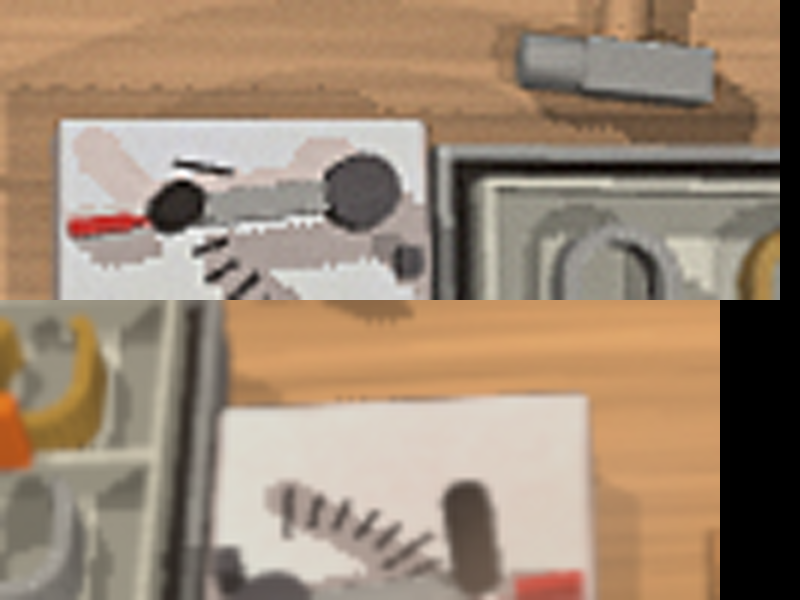

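The crop shows the lever lying along the red line: knob at (177,206), red tip at (70,228). Before waiting, I'll fit both angles numerically.

Run:
```python
from h import *
import pickle
T0,S0=pickle.load(open('c0.pkl','rb'))
T=env.camera('top');S=env.camera('scene')
H=np.array([.5465,-.2257]);y=np.radians(-.8)
ang=lambda d:np.pi+y-np.arctan2(d[1],d[0])
for n,c in(('T',T0),('S',S0)):
    h=cv2.cvtColor(c['img'],cv2.COLOR_BGR2HSV);b=proj(c,[.53,-.16,.069])[0].astype(int)
    m=np.zeros(h.shape[:2],bool);m[b[1]-40:b[1]+40,b[0]-50:b[0]+50]=1
    m&=((h[...,0]<6)|(h[...,0]>174))&(h[...,1]>110)
    P=np.array([onz(c,(u,v),.069)[:2] for v,u in zip(*np.nonzero(m))]);
    vx,vy,x0,y0=cv2.fitLine(P.astype(np.float32),cv2.DIST_HUBER,0,.001,.001).ravel();d=np.array([vx,vy])*np.sign(vy)
    off=np.cross(d,H-[x0,y0]);print(n,len(P),'red slope f',ang(d),'via hinge',ang(P[np.argsort(-np.linalg.norm(P-H,axis=1))[:40]].mean(0)-H),'line offset at hinge',off,P.min(0),P.max(0))
# knob silhouettes
t=np.linspace(0,2*np.pi,24,endpoint=False)
for n,c in(('T',T),('S',S)):
    g=cv2.cvtColor(c['img'],cv2.COLOR_BGR2GRAY);best=[]
    for f in np.arange(1.3,1.6,.01):
        k=H+.085*np.array([np.cos(np.pi+y-f),np.sin(np.pi+y-f)])
        pts=np.vstack([proj(c,np.c_[k[0]+.010*np.cos(t),k[1]+.010*np.sin(t),np.full(24,z)]) for z in(.080,.134)])
        m=np.zeros((420*4,560*4),np.uint8);cv2.fillConvexPoly(m,cv2.convexHull(np.round((pts+.5)*4).astype(np.int32)),1)
        G=cv2.resize(g,None,fx=4,fy=4,interpolation=cv2.INTER_CUBIC).astype(float)
        o=cv2.dilate(m,np.ones((17,17)))-m
        best.append((G[o>0].mean()-G[m>0].mean(),round(f,2)))
    print(n,sorted(best)[-4:])
```

```text
T 83 red slope f 1.4455918315931866 via hinge 1.4318175073073103 line offset at hinge -0.0014463535069756776 [ 0.5297831  -0.20659513] [ 0.54297615 -0.09885291]
S 80 red slope f 1.3853761199995587 via hinge 1.4547247677068416 line offset at hinge 0.009009545676226544 [ 0.52743147 -0.20895012] [ 0.55189786 -0.10175757]
T [(np.float64(112.3610563786184), np.float64(1.42)), (np.float64(119.072880332274), np.float64(1.45)), (np.float64(121.95934459619797), np.float64(1.43)), (np.float64(123.86077733337932), np.float64(1.44))]
S [(np.float64(79.16817904329694), np.float64(1.42)), (np.float64(79.40190757529238), np.float64(1.4)), (np.float64(79.67934221492904), np.float64(1.39)), (np.float64(79.71620262423993), np.float64(1.41))]<stdin>:13: DeprecationWarning: Arrays of 2-dimensional vectors are deprecated. Use arrays of 3-dimensional vectors instead. (deprecated in NumPy 2.0)
```

Top-view fits give the lever at 1.44 and the pointer at 1.43 to 1.45, well inside the tolerance. I'll hold here and then go back.

Request:
send_rows(slide=[[0, 0, 0], [0, 0, 0], [0, 0, 0], [0, 0, 0], [0, 0, 0], [0, 0, 0], [0, 0, 0], [0, 0, 0], [0, 0, 0], [0, 0, 0], [0, 0, 0], [0, 0, 0], [0, 0, 0], [0, 0, 0], [0, 0, 0], [0, 0, 0], [0, 0, 0], [0, 0, 0], [0, 0, 0], [0, 0, 0]], delta_rot=[[0, 0, 0], [0, 0, 0], [0, 0, 0], [0, 0, 0], [0, 0, 0], [0, 0, 0], [0, 0, 0], [0, 0, 0], [0, 0, 0], [0, 0, 0], [0, 0, 0], [0, 0, 0], [0, 0, 0], [0, 0, 0], [0, 0, 0], [0, 0, 0], [0, 0, 0], [0, 0, 0], [0, 0, 0], [0, 0, 0]], jaw=[-0.3, -0.3, -0.3, -0.3, -0.3, -0.3, -0.3, -0.3, -0.3, -0.3, -0.3, -0.3, -0.3, -0.3, -0.3, -0.3, -0.3, -0.3, -0.3, -0.3])

```text
t: 41.8
ee_pos: [0.4613, 0.0249, 0.3707]
ee_rot: [0.657, 0.754, 0.0, -0.001]
wrist_force: [0.9, 0.2, 1.8]
width: 0.647
grasp_force: 0.0
```

Run:
```python
from plan import *
plan((.5355,-.142,.345,7.8),(.5355,-.142,.272,7.8))
```

```text
t 41.8 pose [0.4613 0.0249 0.3707] psi 7.9
(0.5355, -0.142, 0.345, 7.8) slide [-0.351, 0.101, 0.051] rot [-0.0, -0.001, 0.001] rows 3.0
(0.5355, -0.142, 0.272, 7.8) slide [-0.351, 0.101, 0.197] rot [-0.0, -0.001, 0.001] rows 1.2
```

Request:
send_rows(slide=[[-0.351, 0.101, 0], [-0.351, 0.101, 0], [-0.351, 0.101, 0.04], [-0.351, 0.101, 0.05], [-0.351, 0.101, 0.05], [-0.351, 0.101, 0.05], [-0.351, 0.101, 0.12], [-0.351, 0.101, 0.197], [-0.351, 0.101, 0.197], [-0.351, 0.101, 0.197], [-0.351, 0.101, 0.197], [-0.351, 0.101, 0.197], [-0.351, 0.101, 0.197], [-0.351, 0.101, 0.197]], delta_rot=[[0, 0, 0], [0, 0, 0], [0, 0, 0], [0, 0, 0], [0, 0, 0], [0, 0, 0], [0, 0, 0], [0, 0, 0], [0, 0, 0], [0, 0, 0], [0, 0, 0], [0, 0, 0], [0, 0, 0], [0, 0, 0]], jaw=[-0.3, -0.3, -0.3, -0.3, -0.3, -0.3, -0.3, -0.3, -0.3, 1, 1, 1, 1, 1], squeeze=25)

```text
t: 43.55
ee_pos: [0.5358, -0.1417, 0.2736]
ee_rot: [0.657, 0.754, 0.001, 0.001]
wrist_force: [-0.2, 1.1, 8.3]
width: 0.224
grasp_force: 26.1
```

Run:
```python
from plan import *
H=np.array([.5465,-.2257]);y=np.radians(-.8)
def dirn(f): a=np.pi+y-f;return np.array([np.cos(a),np.sin(a)])
print(env.read_state()['wrist_force'])
plan(*[(*np.round(H+.084*dirn(f),4),.272,np.degrees(np.pi/2+y-f)) for f in(1.3,1.15,1.0,.85,.7,.55,.4,.25,.12,.05,0,-.03)])
```

```text
[-0.24241933  1.06005991  8.26892852]
t 43.55 pose [ 0.5358 -0.1417  0.2736] psi 7.9
(np.float64(0.5252), np.float64(-0.1445), 0.272, np.float64(14.715486632992976)) slide [-0.003, -0.022, 0.003] rot [0.002, -0.0, -0.076] rows 0.6
(np.float64(0.5133), np.float64(-0.1486), 0.272, np.float64(23.309853559955332)) slide [-0.007, -0.046, 0.003] rot [0.002, -0.0, -0.172] rows 0.8
(np.float64(0.5021), np.float64(-0.1544), 0.272, np.float64(31.904220486917676)) slide [-0.016, -0.07, 0.003] rot [0.002, -0.0, -0.267] rows 0.8
(np.float64(0.4919), np.float64(-0.1618), 0.272, np.float64(40.498587413880024)) slide [-0.028, -0.092, 0.003] rot [0.002, 0.0, -0.363] rows 0.8
(np.float64(0.483), np.float64(-0.1707), 0.272, np.float64(49.092954340842375)) slide [-0.043, -0.113, 0.003] rot [0.002, 0.0, -0.458] rows 0.8
(np.float64(0.4755), np.float64(-0.1808), 0.272, np.float64(57.68732126780472)) slide [-0.061, -0.13, 0.003] rot [0.002, 0.0, -0.554] rows 0.8
(np.float64(0.4696), np.float64(-0.1919), 0.272, np.float64(66.28168819476707)) slide [-0.081, -0.145, 0.003] rot [0.002, 0.0, -0.649] rows 0.8
(np.float64(0.4654), np.float64(-0.2038), 0.272, np.float64(74.87605512172942)) slide [-0.104, -0.156, 0.003] rot [0.002, 0.001, -0.745] rows 0.8
(np.float64(0.4633), np.float64(-0.2145), 0.272, np.float64(82.32450645843011)) slide [-0.124, -0.164, 0.003] rot [0.002, 0.001, -0.827] rows 0.7
(np.float64(0.4627), np.float64(-0.2203), 0.272, np.float64(86.33521102434588)) slide [-0.136, -0.166, 0.003] rot [0.002, 0.001, -0.872] rows 0.4
(np.float64(0.4625), np.float64(-0.2245), 0.272, np.float64(89.2)) slide [-0.144, -0.168, 0.003] rot [0.002, 0.001, -0.904] rows 0.3
(np.float64(0.4625), np.float64(-0.227), 0.272, np.float64(90.91887338539247)) slide [-0.149, -0.169, 0.003] rot [0.002, 0.001, -0.923] rows 0.2
```

Request:
send_rows(slide=[[-0.003, -0.022, 0], [-0.007, -0.046, 0], [-0.016, -0.07, 0], [-0.028, -0.092, 0], [-0.043, -0.113, 0], [-0.061, -0.13, 0], [-0.081, -0.145, 0], [-0.104, -0.156, 0], [-0.124, -0.164, 0], [-0.136, -0.166, 0], [-0.14, -0.167, 0], [-0.14, -0.167, 0], [-0.14, -0.167, 0]], delta_rot=[[0, 0, -0.076], [0, 0, -0.172], [0, 0, -0.267], [0, 0, -0.363], [0, 0, -0.458], [0, 0, -0.554], [0, 0, -0.649], [0, 0, -0.745], [0, 0, -0.827], [0, 0, -0.872], [0, 0, -0.89], [0, 0, -0.89], [0, 0, -0.89]], jaw=[1, 1, 1, 1, 1, 1, 1, 1, 1, 1, 1, 1, 1])

```text
t: 45.18
ee_pos: [0.4608, -0.2229, 0.2733]
ee_rot: [0.018, 1.0, -0.001, -0.001]
wrist_force: [-11.2, 1.0, 19.6]
width: 0.23
grasp_force: 27.4
```

Request:
send_rows(slide=[[0, -0.004, 0], [0, -0.008, 0], [0, -0.012, 0], [0, -0.012, 0]], delta_rot=[[0, 0, 0], [0, 0, 0], [0, 0, 0], [0, 0, 0]], jaw=[1, 1, 1, 1])

```text
t: 45.68
ee_pos: [0.4608, -0.2266, 0.2732]
ee_rot: [0.017, 1.0, 0.001, -0.001]
wrist_force: [-11.5, 10.4, 20.7]
width: 0.223
grasp_force: 27.6
```

Request:
send_rows(slide=[[0, 0, 0], [0, 0, 0], [0, 0, 0], [0, 0, -0.05], [0, 0, -0.15], [0, 0, -0.17], [-0.2, 0.3, -0.2], [-0.2, 0.3, -0.2], [-0.2, 0.3, -0.2], [-0.2, 0.3, -0.2], [-0.2, 0.3, -0.2], [-0.2, 0.3, -0.2]], delta_rot=[[0, 0, 0], [0, 0, 0], [0, 0, 0], [0, 0, 0], [0, 0, 0], [0, 0, 0], [0, 0, 0.5], [0, 0, 0.5], [0, 0, 0.5], [0, 0, 0.5], [0, 0, 0.5], [0, 0, 0.5]], jaw=[-0.3, -0.3, -0.3, -0.3, -0.3, -0.3, -0.3, -0.3, -0.3, -0.3, -0.3, -0.3])

```text
t: 47.18
ee_pos: [0.5669, -0.0833, 0.3715]
ee_rot: [0.398, 0.917, 0.0, -0.001]
wrist_force: [0.7, -0.4, 0.6]
width: 0.647
grasp_force: 0.0
```

Run:
```python
from plan import *
T=env.camera('top');S=env.camera('scene')
H=np.array([.5465,-.2257]);y=np.radians(-.8)
t=np.linspace(0,2*np.pi,24,endpoint=False)
for n,c in(('T',T),('S',S)):
    g=cv2.cvtColor(c['img'],cv2.COLOR_BGR2GRAY);best=[]
    G=cv2.resize(g,None,fx=4,fy=4,interpolation=cv2.INTER_CUBIC).astype(float)
    for f in np.arange(-.15,.25,.01):
        k=H+.085*np.array([np.cos(np.pi+y-f),np.sin(np.pi+y-f)])
        pts=np.vstack([proj(c,np.c_[k[0]+.010*np.cos(t),k[1]+.010*np.sin(t),np.full(24,z)]) for z in(.080,.134)])
        m=np.zeros(G.shape,np.uint8);cv2.fillConvexPoly(m,cv2.convexHull(np.round((pts+.5)*4).astype(np.int32)),1)
        o=cv2.dilate(m,np.ones((17,17)))-m
        best.append((round(G[o>0].mean()-G[m>0].mean(),1),round(float(f),2)))
    print(n,sorted(best)[-4:])
m=np.zeros((600,800,3),np.uint8)
def put(m,c,x0,y0,x1,y1,f,X,Y):
    i=cv2.resize(c['img'][y0:y1,x0:x1],None,fx=f,fy=f,interpolation=cv2.INTER_CUBIC);m[Y:Y+i.shape[0],X:X+i.shape[1]]=i
put(m,T,310,200,500,330,4,0,0)
cv2.imwrite('pics/k6.png',m[:520])
plan()
```

```text
T [(np.float64(-0.6), 0.23), (np.float64(-0.6), 0.24), (np.float64(-0.5), 0.03), (np.float64(-0.5), 0.04)]
S [(np.float64(91.4), -0.01), (np.float64(94.6), -0.04), (np.float64(96.5), -0.02), (np.float64(97.2), -0.03)]
t 47.27 pose [ 0.5669 -0.0835  0.3717] psi 43.0
```

View pics/k6.png

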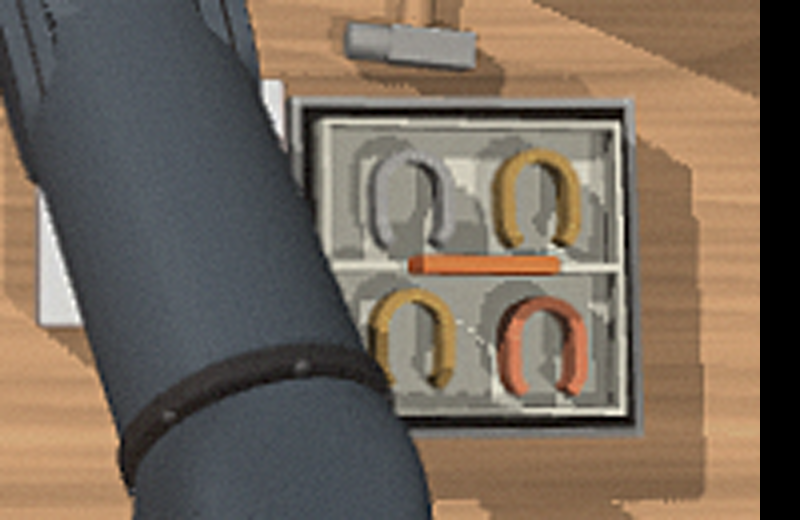

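The scene fit puts the lever at its stop (−0.03, about 0). The tray sits in the bed with all cuffs flat and its handle centred at (485,264). Next I'll fetch the tray.

Run:
```python
from plan import *
plan((.454,-.3805,.36,-.9),(.454,-.3805,.259,-.9))
```

```text
t 47.27 pose [ 0.5669 -0.0835  0.3717] psi 43.0
(0.454, -0.3805, 0.36, -0.9) slide [-0.28, -0.57, 0.023] rot [-0.0, -0.001, 0.488] rows 5.1
(0.454, -0.3805, 0.259, -0.9) slide [-0.281, -0.57, 0.225] rot [-0.0, -0.001, 0.488] rows 1.6
```

Request:
send_rows(slide=[[-0.28, -0.57, 0.02], [-0.28, -0.57, 0.02], [-0.28, -0.57, 0.02], [-0.28, -0.57, 0.02], [-0.28, -0.57, 0.02], [-0.28, -0.57, 0.02], [-0.28, -0.57, 0.02], [-0.28, -0.57, 0.02], [-0.28, -0.57, 0.1], [-0.28, -0.57, 0.18], [-0.28, -0.57, 0.21], [-0.28, -0.57, 0.224], [-0.28, -0.57, 0.224], [-0.28, -0.57, 0.224], [-0.28, -0.57, 0.224], [-0.28, -0.57, 0.224], [-0.28, -0.57, 0.224], [-0.28, -0.57, 0.224], [-0.28, -0.57, 0.224]], delta_rot=[[0, 0, 0.488], [0, 0, 0.488], [0, 0, 0.488], [0, 0, 0.488], [0, 0, 0.488], [0, 0, 0.488], [0, 0, 0.488], [0, 0, 0.488], [0, 0, 0.488], [0, 0, 0.488], [0, 0, 0.488], [0, 0, 0.488], [0, 0, 0.488], [0, 0, 0.488], [0, 0, 0.488], [0, 0, 0.488], [0, 0, 0.488], [0, 0, 0.488], [0, 0, 0.488]], jaw=[-0.3, -0.3, -0.3, -0.3, -0.3, -0.3, -0.3, -0.3, -0.3, -0.3, -0.3, -0.3, -0.3, 1, 1, 1, 1, 1, 1], squeeze=100)

```text
t: 49.65
ee_pos: [0.4541, -0.3791, 0.2605]
ee_rot: [0.713, 0.701, 0.0, -0.0]
wrist_force: [-1.1, 1.6, 6.5]
width: 0.122
grasp_force: 98.1
```

Run:
```python
from plan import *
plan((.454,-.3805,.375,-.9),(.60,0,.375,-3),(.497,.355,.375,-6.6))
```

```text
t 49.65 pose [ 0.4541 -0.3791  0.2605] psi -1.0
(0.454, -0.3805, 0.375, -0.9) slide [-0.003, -0.0, -0.229] rot [0.0, -0.0, -0.001] rows 1.8
(0.6, 0, 0.375, -3) slide [0.763, 0.279, -0.228] rot [0.0, -0.0, 0.023] rows 6.5
(0.497, 0.355, 0.375, -6.6) slide [1.47, 0.061, -0.228] rot [0.0, -0.0, 0.063] rows 5.9
```

Request:
send_rows(slide=[[0, 0, -0.02], [0, 0, -0.05], [0, 0, -0.1], [0, 0, -0.15], [0, 0, -0.2], [0, 0, -0.229], [0, 0, -0.229], [0.02, 0.007, -0.229], [0.06, 0.022, -0.229], [0.12, 0.044, -0.229], [0.19, 0.07, -0.229], [0.26, 0.095, -0.229], [0.33, 0.121, -0.229], [0.4, 0.146, -0.229], [0.47, 0.172, -0.229], [0.54, 0.197, -0.229], [0.61, 0.223, -0.229], [0.67, 0.245, -0.229], [0.73, 0.267, -0.229], [0.763, 0.279, -0.229]], delta_rot=[[0, 0, 0], [0, 0, 0], [0, 0, 0], [0, 0, 0], [0, 0, 0], [0, 0, 0], [0, 0, 0], [0, 0, 0], [0, 0, 0], [0, 0, 0], [0, 0, 0], [0, 0, 0.01], [0, 0, 0.01], [0, 0, 0.01], [0, 0, 0.01], [0, 0, 0.02], [0, 0, 0.02], [0, 0, 0.02], [0, 0, 0.02], [0, 0, 0.02]], jaw=[1, 1, 1, 1, 1, 1, 1, 1, 1, 1, 1, 1, 1, 1, 1, 1, 1, 1, 1, 1])

```text
t: 52.15
ee_pos: [0.5999, 0.0036, 0.374]
ee_rot: [0.723, 0.691, 0.001, -0.001]
wrist_force: [-0.0, -0.3, -6.0]
width: 0.121
grasp_force: 97.9
```

Run:
```python
from plan import *
plan((.498,.355,.35,-6.6),(.498,.355,.2195,-6.6))
```

```text
t 52.15 pose [0.5999 0.0036 0.374 ] psi -2.5
(0.498, 0.355, 0.35, -6.6) slide [0.693, -0.235, 0.05] rot [-0.001, -0.002, 0.045] rows 5.9
(0.498, 0.355, 0.2195, -6.6) slide [0.692, -0.234, 0.311] rot [-0.001, -0.002, 0.045] rows 2.1
```

Request:
send_rows(slide=[[0.02, -0.007, 0], [0.06, -0.02, 0], [0.12, -0.041, 0.01], [0.19, -0.064, 0.02], [0.26, -0.088, 0.02], [0.33, -0.112, 0.03], [0.4, -0.136, 0.03], [0.47, -0.159, 0.04], [0.54, -0.183, 0.04], [0.6, -0.203, 0.05], [0.65, -0.22, 0.05], [0.68, -0.23, 0.05], [0.692, -0.234, 0.05], [0.692, -0.234, 0.07], [0.692, -0.234, 0.11], [0.692, -0.234, 0.16], [0.692, -0.234, 0.21], [0.692, -0.234, 0.25], [0.692, -0.234, 0.28], [0.692, -0.234, 0.295]], delta_rot=[[0, 0, 0], [0, 0, 0], [0, 0, 0], [0, 0, 0.01], [0, 0, 0.01], [0, 0, 0.02], [0, 0, 0.02], [0, 0, 0.03], [0, 0, 0.03], [0, 0, 0.04], [0, 0, 0.04], [0, 0, 0.045], [0, 0, 0.045], [0, 0, 0.045], [0, 0, 0.045], [0, 0, 0.045], [0, 0, 0.045], [0, 0, 0.045], [0, 0, 0.045], [0, 0, 0.045]], jaw=[1, 1, 1, 1, 1, 1, 1, 1, 1, 1, 1, 1, 1, 1, 1, 1, 1, 1, 1, 1])

```text
t: 54.65
ee_pos: [0.4999, 0.3505, 0.2266]
ee_rot: [0.748, 0.663, -0.0, -0.001]
wrist_force: [-0.1, -0.2, -6.5]
width: 0.123
grasp_force: 97.7
```

Request:
send_rows(slide=[[0, 0, 0.005], [0, 0, 0.01], [0, 0, 0.014], [0, 0, 0.016], [0, 0, 0.016]], delta_rot=[[0, 0, 0], [0, 0, 0], [0, 0, 0], [0, 0, 0], [0, 0, 0]], jaw=[1, 1, 1, 1, 1])

```text
t: 55.28
ee_pos: [0.4997, 0.3514, 0.2197]
ee_rot: [0.748, 0.664, 0.0, -0.001]
wrist_force: [0.0, -0.7, -6.2]
width: 0.119
grasp_force: 97.8
```

Request:
send_rows(slide=[[0, 0, 0.002], [0, 0, 0.004], [0, 0, 0.004]], delta_rot=[[0, 0, 0], [0, 0, 0], [0, 0, 0]], jaw=[1, 1, 1])

```text
t: 55.65
ee_pos: [0.4996, 0.3514, 0.2186]
ee_rot: [0.748, 0.664, 0.001, -0.0]
wrist_force: [-2.4, -2.0, 3.7]
width: 0.119
grasp_force: 99.6
```

Contact; release, rise and move aside.

Request:
send_rows(slide=[[0, 0, 0], [0, 0, 0], [0, 0, 0], [0, 0, 0], [0, 0, -0.04], [0, 0, -0.14], [0, 0, -0.25], [0, 0, -0.25], [-0.5, 0.1, -0.25], [-0.5, 0.1, -0.25], [-0.5, 0.1, -0.25], [-0.5, 0.1, -0.25], [-0.5, 0.1, -0.25], [-0.5, 0.1, -0.25], [-0.5, 0.1, -0.25], [-0.5, 0.1, -0.25]], delta_rot=[[0, 0, 0], [0, 0, 0], [0, 0, 0], [0, 0, 0], [0, 0, 0], [0, 0, 0], [0, 0, 0], [0, 0, 0], [0, 0, 0], [0, 0, 0], [0, 0, 0], [0, 0, 0], [0, 0, 0], [0, 0, 0], [0, 0, 0], [0, 0, 0]], jaw=[0.2, 0.2, 0.2, 0.2, 0.2, 0.2, 0.2, 0.2, 0.2, 0.2, 0.2, 0.2, 0.2, 0.2, 0.2, 0.2])

```text
t: 57.65
ee_pos: [0.5196, 0.0987, 0.3421]
ee_rot: [0.747, 0.665, 0.0, -0.001]
wrist_force: [0.1, -0.0, 0.3]
width: 0.402
grasp_force: 0.0
```

Run:
```python
from plan import *
T=env.camera('top');cv2.imwrite('pics/k7.png',cv2.resize(T['img'][60:350],None,fx=1.42,fy=1.42,interpolation=cv2.INTER_CUBIC))
plan()
```

```text
t 57.7 pose [0.5196 0.0984 0.3422] psi -6.7
```

View pics/k7.png

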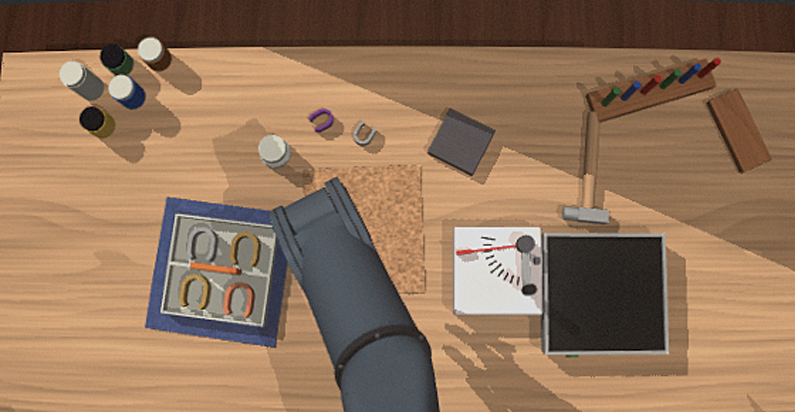

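The tray is centred on the mat at (219,270) with all four cuffs flat. The lever is at its stop at (530,290), and the bystanders haven't moved.

```bash
python3 -c "
from plant import env
print(env.hand_in())"
```

```text
the job is handed in; nothing more can be done
None
```

The job is handed in at about 58 s: all four bracelets went through the finisher cycle, the tray is back on the middle of its mat and the lever is at its stop, but the hand-in returned no verdict.

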